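# Lay out the instrument table for the surgical skills class

## Task

Set the table for the instrument class: take the four steel instruments lying loose on the counter (haemostat, bandage scissors, towel clamp, tweezers) and lay each one flat on the pad printed with its own silhouette, squarely over the print and the right way round, with rings or tail over rings or tail and tips over tips. Let go of everything, and leave the steel bowl and the sample jar standing where they are.

Things in the scene. Friction and masses are not known exactly. Their poses are not given: they have to be found in the camera images.
- haemostat: Straight artery forceps, closed steel, 136 mm long, 45 g: two 25 mm finger rings (54 mm over both) at x -89 to -64 mm, shanks 5 mm thick with a ratchet, solid pivot block 22 long (x), 12 wide (y), 8 mm tall, slender straight jaws to x +46. Loose, flat on the counter; grip across the block (along y). Origin: underside, below the block's centre; x to the tips, z up.
- scissors: Bandage scissors, closed steel, 140 mm long, 60 g: two large unequal finger rings (63 mm over both) at x -88 to -60 mm, shanks 5 mm thick, solid pivot block 22 long (x), 13 wide (y), 8 mm tall, blades bent 22 degrees to +y, blunt tip at x +52, y +19. Loose, flat on the counter; grip across the block (along y). Origin: underside, below the block's centre; x to the tips, z up.
- clamp: Towel clamp, closed steel, 98 mm long (the shortest), 35 g: two 25 mm finger rings (53 mm over both) at x -64 to -40 mm, solid pivot block 22 long (x), 12 wide (y), 8 mm tall, short jaws bowed like crab's pincers (25 mm across), points at x +34. Loose, flat on the counter; grip across the block (along y). Origin: underside, below the block's centre; x to the tips, z up.
- tweezers: Thumb forceps, rigid steel, no rings, 30 g, lying on their side so both arms show: 131 mm long, 9 mm tall, tail (arms joined) at x -81 mm, 14 mm wide over the arms from x -22 to +16, 8 mm at the tips (x +51). Loose, flat on the counter; grip across both arms (along y) at the origin. Origin: underside, midway between the arms; x to the tips, z up.
- pad_haemostat: Pale grey pad, 164 (x) by 74 (y) by 3 mm thick, fixed on the counter, printed with the dark life-size silhouette of the haemostat. Origin: centre of its underside; x along the silhouette to the tips, z up. The centre of the pivot block is drawn at x +22, y 0 mm. In place, the instrument's x lies along the pad's x, its underside 3 mm above the counter.
- pad_scissors: Pale grey pad, 164 (x) by 74 (y) by 3 mm thick, fixed on the counter, printed with the dark life-size silhouette of the bandage scissors. Origin: centre of its underside; x along the silhouette to the tips, z up. The centre of the pivot block is drawn at x +20, y 0 mm. In place, the instrument's x lies along the pad's x, its underside 3 mm above the counter.
- pad_clamp: Pale grey pad, 164 (x) by 74 (y) by 3 mm thick, fixed on the counter, printed with the dark life-size silhouette of the towel clamp. Origin: centre of its underside; x along the silhouette to the tips, z up. The centre of the pivot block is drawn at x +17, y 0 mm. In place, the instrument's x lies along the pad's x, its underside 3 mm above the counter.
- pad_tweezers: Pale grey pad, 164 (x) by 74 (y) by 3 mm thick, fixed on the counter, printed with the dark life-size silhouette of the tweezers. Origin: centre of its underside; x along the silhouette to the tips, z up. The tweezers' own origin is drawn at x +15, y 0 mm. In place, the instrument's x lies along the pad's x, its underside 3 mm above the counter.
- bowl: Small open stainless steel bowl, 68 mm across the rim, 36 mm tall, standing loose among the instruments, to be left alone. Origin: centre of its underside, z up.
- jar: Capped sample jar, 42 mm across, 62 mm tall, standing loose among the pads, to be left alone. Origin: centre of its underside, z up.
Things that resemble listed ones, but are neither listed nor needed, are in the scene too. What is shaped like the scissors but blue is not meant. What is shaped like the haemostat but yellow is not meant.

How it is judged:
By the outcome, as a careful person would: the job done as asked, in the order asked, and still so for the second after the job is handed in, with the robot touching nothing.
It also fails if it takes over 112 s, if anything falls off the work surface, if the arm or the gripper's body presses on something with over 40 N, if the wrist force passes 120 N, or if a joint passes its speed limit or range.

## Robot

A 7-joint arm with a two-finger parallel gripper is mounted at the origin on the work surface. World frame = base frame: x ahead of the robot, y to its left, z up, the work surface at z = 0. Lengths are in m, angles in degrees, forces in N, time in s.
With the tool pointing down it reaches from about 0.425 to 0.875 m from the base axis. Payload 4.7 kg.
Tool frame: the origin (TCP) lies between the finger pads; the fingertips stand env.tip_reach ahead of it and the grasp point (between the pads) lies 2 mm behind it (env.tip_reach is the distance from the TCP to the fingertips, in m); z points along the fingers, y is the line along which they close (so a half turn about z gives the same grasp; the last joint's range is limited). The gripper opens to 87 mm and grips with 3 to 60 N. Pads are 19 mm wide; open, the fingers measure 117 mm over their backs; the gripper's body (75 mm by 190 mm) begins 51 mm behind the grasp point.
Start: joints at [-64.624, 18.392, -4.016, 83.108, 1.295, 78.541, -3.26], TCP at [0.27, 0.591, 0.24] pointing down, gripper open.
Joint ranges: [-163.93, 163.93], [-17.29, 119.83], [-79.2, 71.16], [3.27, 140.29], [-89.18, 269.18], [5.43, 117.66], [-154.24, 154.24]. Speed limits (degrees/s): [147.25, 147.25, 180, 180, 180, 180, 180].

## Interface

Orientations are given as [roll, pitch, yaw] about the fixed x, y, z axes, in that order (R = Rz(yaw) Ry(pitch) Rx(roll)).
In Python, from cell import env, read_camera gives the robot as it stands. The module is installed in compiled form; this text tells all that it offers.
- The arm moves only by the shell command python3 -m handwheel 'ROWS' [FORCE]. ROWS is a JSON list of rows, 1 to 8 of them, each an object with the fields dx, dy, dz (the shift in units of 100 mm), spin (a turn about the tool's z in units of 4 degrees), jaw (the finger opening in m); a field left out counts as zero (the opening has to be given); each row is the pose to reach, as a shift and turn from the pose commanded when the command began, along the tool's axes at that moment; what a row does not reach only later rows make up. A row lasts 1/12 s, in which the tool goes at most 0.0417 m and 7.16 degrees, less where a joint would pass 70% of its speed; a pose out of reach is approached as far as the arm can. The fingers move at their own pace and stop on an object; FORCE is the grip in N (left out, the last holds). Time passes only in rows, so rows that do not move let the fingers close. It prints the time, the measured TCP pose, the force, the opening and the grip force at its end. Input that does not fit is refused with a message, and nothing moves.
- env.get_obs(): the state, without advancing time (a new reading comes with each control period).
- read_camera(name): name is "scene" or "top" or "wrist"; returns a dict with "color" (384x512x3 uint8, blue, green, red), "fx", "fy", "cx", "cy" (pixels), "world_from_camera" (4x4, takes a point from camera to world coordinates). Camera axes: x right, y down, z forward; pixel columns grow to the right and rows downward; lengths in m; the calibration is good to about 2 mm. A picture is of the moment at which its call begins. There is no depth.
- env.sign_off(): hands the job in; it is judged then, once.
The state is a dict: "time_s": time; "qpos": joint angles; "joint_velocities": joint speeds; "effort": joint torques, N m; "tool_pos": TCP position; "tool_rot": TCP orientation; "force": force on the tool from outside, world axes, zero at the start; "wrist_torque": the same for the moment, N m; "grip_width": finger opening in m; "grasp_force": force on a finger pad.
Only numpy, scipy, OpenCV 4.12 (cv2) and the standard library are available. Lean on these libraries where they do the work, as an engineer would, in place of code of your own. Each camera call takes 0.05 s, during which the arm holds its last target. There are 200 camera calls.

## Working session

There is one attempt and no reset: what is moved stays moved. The work goes in short steps, Python scripts to look and compute and a shell command to move; the robot and the scene stay as the last step left them, time stands still between calls to the robot, and variables do not carry over. Pictures are saved under pics/ and viewed, at most 17 in all, crops included, and the job is handed in when it is done.

```bash
mkdir -p pics; python3 - <<'E'
from cell import env, read_camera
import cv2,numpy as np
np.set_printoptions(precision=4,suppress=True)
for n in ["scene","top","wrist"]:
    c=read_camera(n); cv2.imwrite(f"pics/{n}0.png",c["color"]); print(n,c["fx"],c["fy"],c["cx"],c["cy"]);print(c["world_from_camera"])
t=cv2.imread("pics/top0.png"); cv2.imwrite("pics/top0b.png",cv2.resize(t,(800,600),interpolation=cv2.INTER_CUBIC))
print(env.get_obs(),env.tip_reach)
E
```

```text
scene 380.2876987557934 380.2876987557934 253.4898117618294 193.58849635745048
[[-0.5084  0.6611 -0.5518  0.975 ]
 [ 0.8609  0.4033 -0.31    0.3653]
 [ 0.0176 -0.6327 -0.7742  0.8097]
 [ 0.      0.      0.      1.    ]]
top 361.55802024497757 361.55802024497757 251.3312552796971 198.08490709162277
[[-0.0495 -0.9776  0.2044  0.2079]
 [-0.9988  0.0477 -0.0137  0.0463]
 [ 0.0036 -0.2048 -0.9788  1.1153]
 [ 0.      0.      0.      1.    ]]
wrist 339.8233567925874 339.8233567925874 254.4662250367706 189.20900199226517
[[ 0.4157  0.8676  0.273   0.1955]
 [ 0.9095 -0.3958 -0.127   0.6259]
 [-0.0021  0.3011 -0.9536  0.3822]
 [ 0.      0.      0.      1.    ]]
{'time_s': 0.15, 'qpos': array([-64.6239,  18.4297,  -4.0166,  83.158 ,   1.2948,  78.5414,
        -3.2607]), 'joint_velocities': array([ 0.0214, -0.1746,  0.0178, -0.1882,  0.0661, -0.0485,  0.024 ]), 'effort': array([  0.    , -49.1795,  -0.4046, -31.2873,  -0.064 ,   0.0406,
         0.0001]), 'tool_pos': array([0.2701, 0.5908, 0.2387]), 'tool_rot': array([-179.916 ,    0.0045,  155.4336]), 'force': array([-0.9368, -0.5518,  0.1533]), 'wrist_torque': array([ 0.0206,  0.0226, -0.0107]), 'grasp_force': 0.0, 'grip_width': 0.08725688378584553} 0.017
```

View pics/top0b.png

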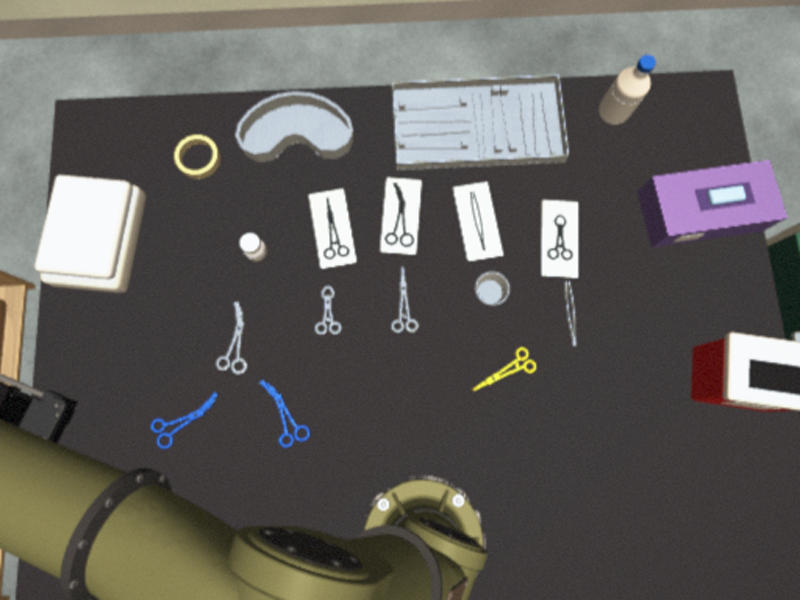

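View pics/scene0.png

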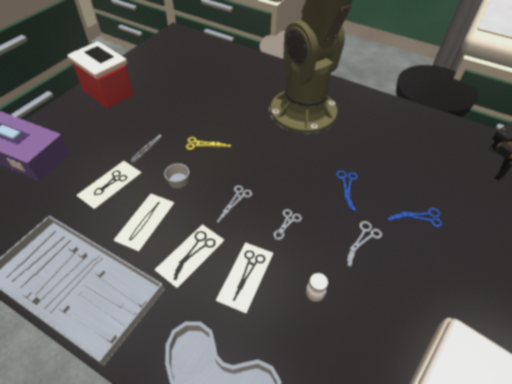

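```bash
cat > h.py <<'E'
import cv2,numpy as np
from cell import env, read_camera
np.set_printoptions(precision=4,suppress=True)
def ray(c,px):
    px=np.atleast_2d(np.asarray(px,float)); M=c["world_from_camera"]
    d=np.c_[(px[:,0]-c["cx"])/c["fx"],(px[:,1]-c["cy"])/c["fy"],np.ones(len(px))]@M[:3,:3].T
    return M[:3,3],d
def plane(c,px,z):
    o,d=ray(c,px); return (o+d*((z-o[2])/d[:,2])[:,None])[:,:2]
def proj(c,P):
    M=c["world_from_camera"]; q=(np.atleast_2d(P)-M[:3,3])@M[:3,:3]
    return np.c_[q[:,0]/q[:,2]*c["fx"]+c["cx"],q[:,1]/q[:,2]*c["fy"]+c["cy"]]
def tri(c1,p1,c2,p2):
    o1,d1=ray(c1,p1);o2,d2=ray(c2,p2);d1=d1[0];d2=d2[0]
    s=np.linalg.lstsq(np.c_[d1,-d2],o2-o1,rcond=None)[0]
    a=o1+s[0]*d1;b=o2+s[1]*d2
    return (a+b)/2,np.linalg.norm(a-b)
def blobs(c,z,lo=90,amin=25):
    "bright grey blobs: pixel centroid, world minAreaRect centre on plane z, size mm, angle"
    g=c["color"].astype(int); m=((g.min(2)>lo)&(g.max(2)-g.min(2)<45)).astype(np.uint8)
    cs,_=cv2.findContours(m,cv2.RETR_EXTERNAL,cv2.CHAIN_APPROX_NONE); out=[]
    for k in cs:
        if cv2.contourArea(k)<amin: continue
        r=cv2.minAreaRect((plane(c,k[:,0,:],z)*1000).astype(np.float32))
        out.append((k[:,0,:].mean(0),np.array(r[0])/1000,np.array(r[1]),r[2],k))
    return out
E
python3 - <<'E'
from h import *
for n in ["top","scene"]:
    c=read_camera(n)
    for b in blobs(c,.003):
        if max(b[2])<260: print(n,b[0],"xy",b[1],"size",b[2],"ang",round(b[3],1))
    if n=="top":
        im=cv2.resize(c["color"][165:260,125:385],None,fx=3,fy=3,interpolation=cv2.INTER_CUBIC); cv2.imwrite("pics/crop1.png",im)
E
```

```text
top [  6.0139 368.375 ] xy [-0.0203  0.7547] size [81.4681 26.2119] ang 1.1
top [243.3548 321.0323] xy [0.0737 0.0702] size [31.5633 28.1468] ang 57.5
top [293.8235 318.3824] xy [ 0.0711 -0.077 ] size [29.6611 33.0905] ang 58.6
top [488.5498 237.1514] xy [ 0.2902 -0.6921] size [142.5461 162.8778] ang 78.8
top [150.0268 218.3214] xy [0.3981 0.3399] size [ 63.4203 140.3883] ang 74.1
top [209.2824 199.9529] xy [0.448  0.1645] size [101.375   53.4683] ang 2.5
top [364.9302 200.0233] xy [ 0.4159 -0.3255] size [ 16.7881 131.9157] ang 89.6
top [314.7778 184.1587] xy [ 0.4761 -0.1732] size [69.8578 72.2024] ang 85.5
top [258.0297 194.1683] xy [0.4628 0.0072] size [ 53.1971 136.0123] ang 87.2
top [441.2571 151.1143] xy [ 0.5655 -0.5916] size [12.2922 58.8597] ang 5.6
top [161.2708 157.1875] xy [0.5885 0.3135] size [65.1887 45.3384] ang 42.2
top [357.9161 152.6503] xy [ 0.5757 -0.321 ] size [ 78.6121 171.2529] ang 83.5
top [212.295  145.7986] xy [0.6202 0.1485] size [170.4098  79.3734] ang 7.5
top [464.4865 123.9054] xy [ 0.6536 -0.684 ] size [37.4973 79.8496] ang 5.8
top [305.5324 141.2662] x
[... 1401 characters left out ...]
112.75 ] xy [-0.3235  0.5501] size [ 19.6017 122.0078] ang 0.0
scene [331.2105 102.6842] xy [-0.086   0.0648] size [27.51   24.9131] ang 31.9
scene [ 29.8462 105.1538] xy [ 0.4516 -0.7884] size [155.8305  46.717 ] ang 7.8
scene [482.8333  68.2222] xy [-0.5675  0.4867] size [195.4555 187.3634] ang 1.8
scene [11.1607 42.2679] xy [ 0.2341 -1.176 ] size [ 42.2125 126.3762] ang 89.4
scene [218.2373  34.1864] xy [-0.2609 -0.5182] size [140.9196  31.5197] ang 89.8
scene [129.7447  29.4043] xy [-0.0944 -0.8525] size [124.4922  29.3901] ang 89.9
scene [216.7143   4.0952] xy [-0.4839 -0.6768] size [165.9787  42.7178] ang 87.4
scene [123.48   3.44] xy [-0.2583 -1.0373] size [142.0466  32.3252] ang 89.8
```

View pics/crop1.png

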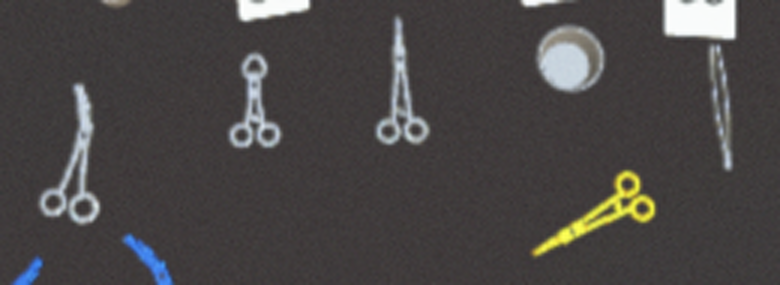

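Candidates (top px): scissors – steel (150,218) vs. blue (118,268)/(183,264). Haemostat – steel (258,194) vs. yellow (323,236). Clamp – (209,200). Tweezers – (365,200), with a bowl at (315,184); prints on the pads and in the tray are not instruments. The crop confirms the four steel ones. Moving to a look pose.

The manual's scale: shifts go in units of 100 mm and turns go in units of 4 degrees. Converting my numbers, -0.33 m is -3.3, -0.25 m is -2.5, -24.6 degrees is -6.15.

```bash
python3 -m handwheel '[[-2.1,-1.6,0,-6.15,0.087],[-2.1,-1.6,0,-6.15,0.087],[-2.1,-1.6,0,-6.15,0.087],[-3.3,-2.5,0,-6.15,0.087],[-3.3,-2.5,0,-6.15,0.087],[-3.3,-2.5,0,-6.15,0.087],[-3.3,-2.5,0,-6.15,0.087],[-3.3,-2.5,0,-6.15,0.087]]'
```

```text
refused: ROWS must be a list of objects with named fields. Nothing was moved.
```

Nothing moved. I misread the format; it is a list of objects with named fields. Resending.

```bash
python3 -m handwheel '[{"dx":-2.1,"dy":-1.6,"spin":-6.15,"jaw":0.087},{"dx":-2.1,"dy":-1.6,"spin":-6.15,"jaw":0.087},{"dx":-2.1,"dy":-1.6,"spin":-6.15,"jaw":0.087},{"dx":-3.3,"dy":-2.5,"spin":-6.15,"jaw":0.087},{"dx":-3.3,"dy":-2.5,"spin":-6.15,"jaw":0.087},{"dx":-3.3,"dy":-2.5,"spin":-6.15,"jaw":0.087},{"dx":-3.3,"dy":-2.5,"spin":-6.15,"jaw":0.087},{"dx":-3.3,"dy":-2.5,"spin":-6.15,"jaw":0.087}]'; python3 - <<'E'
from h import *
o=env.get_obs(); print(o["tool_pos"],o["tool_rot"],o["qpos"])
E
```

```text
time_s: 0.92
tool_pos: [0.4282, 0.2965, 0.2398]
tool_rot: [180.0, 0.0, -180.0]
force: [1.1, 0.4, 0.2]
grip_width: 0.087
grasp_force: 0.0
[0.4282 0.2965 0.2398] [ 179.9689    0.0246 -179.9636] [-42.4829   2.5996   5.0287 101.5555  -0.245   75.8166  52.637 ]
```

```bash
cat > snap.py <<'E'
import sys,pickle
from h import *
c=read_camera("wrist"); n=sys.argv[1]
pickle.dump(c,open(n+".pkl","wb")); cv2.imwrite(f"pics/{n}.png",cv2.resize(c["color"],(800,600),interpolation=cv2.INTER_CUBIC))
o=env.get_obs(); print(n,o["time_s"],o["tool_pos"],o["tool_rot"],o["qpos"])
E
python3 snap.py w1
python3 -m handwheel '[{"dx":-1.1,"dy":-2,"jaw":0.087},{"dx":-1.1,"dy":-2,"jaw":0.087},{"dx":-1.1,"dy":-2,"jaw":0.087},{"dx":-1.1,"dy":-2,"jaw":0.087},{"dx":-1.1,"dy":-2,"jaw":0.087},{"dx":-1.1,"dy":-2,"jaw":0.087},{"dx":-1.1,"dy":-2,"jaw":0.087},{"dx":-1.1,"dy":-2,"jaw":0.087}]'; python3 snap.py w2
python3 -m handwheel '[{"dy":-2.4,"jaw":0.087},{"dy":-2.4,"jaw":0.087},{"dy":-2.4,"jaw":0.087},{"dy":-2.4,"jaw":0.087},{"dy":-2.4,"jaw":0.087},{"dy":-2.4,"jaw":0.087},{"dy":-2.4,"jaw":0.087}]'; python3 snap.py w3
```

```text
w1 0.9667 [0.4339 0.2868 0.2399] [-179.7017    0.1955  179.3423] [-42.132    2.5145   5.6817 101.6306   0.1104  75.8913  52.8592]
time_s: 1.63
tool_pos: [0.5381, 0.0974, 0.2394]
tool_rot: [180.0, -0.0, 179.8]
force: [-0.8, 1.1, -0.4]
grip_width: 0.087
grasp_force: 0.0
w2 1.6833 [0.5375 0.0993 0.2394] [ 179.9593   -0.034  -179.9732] [-28.9235   5.6675  16.8803  98.5952  -1.7418  76.0109  78.3277]
time_s: 2.27
tool_pos: [0.5367, -0.1482, 0.24]
tool_rot: [-179.8, 0.0, 179.6]
force: [0.2, 0.2, 1.4]
grip_width: 0.0871
grasp_force: 0.0
w3 2.3167 [ 0.5374 -0.1439  0.2398] [-179.9562    0.0154  179.7728] [-13.8754   7.0677  28.5514  97.6704  -3.4332  76.1125 105.0891]
```

View pics/w2.png

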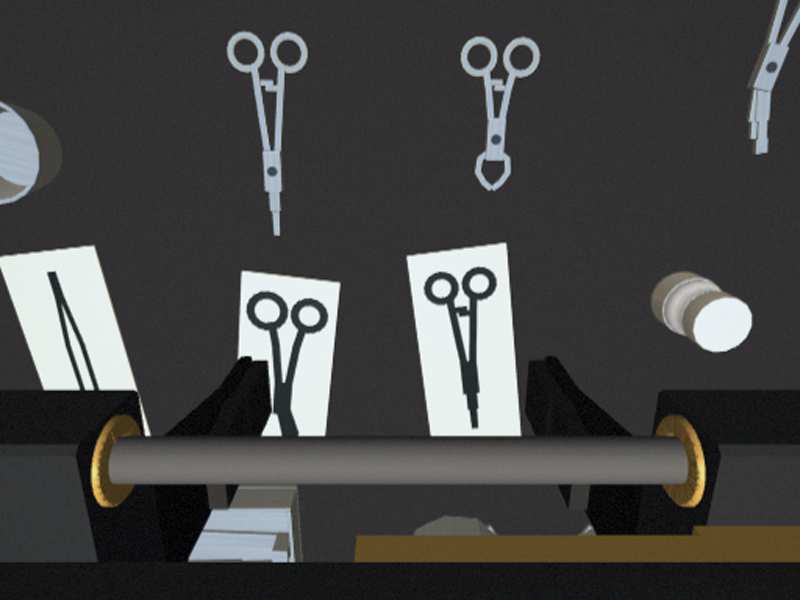

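View pics/w3.png

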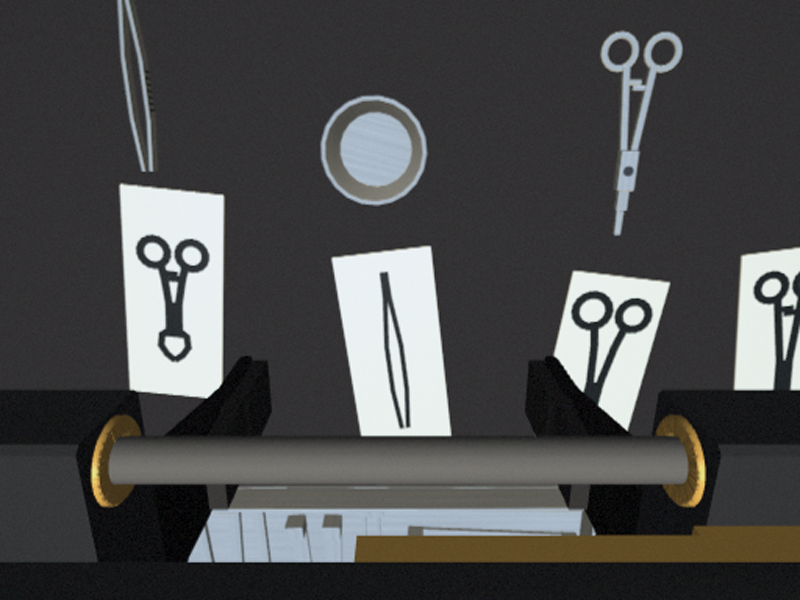

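w2: haemostat dot (272,171), clamp dot (496,139), scissors dot (771,67); prints of scissors and haemostat are partly behind the gripper. w3: clamp print on left pad, tweezers print tail toward the base (384,275), tweezers' tips at (148,170). I'll pull back so the pads show whole.

In the tool's units: 0.1 m is 1, -0.05 m is -0.5.

```bash
python3 -m handwheel '[{"dx":1,"dy":-0.5,"jaw":0.087},{"dx":1,"dy":-0.5,"jaw":0.087},{"dx":1,"dy":-0.5,"jaw":0.087},{"dx":1,"dy":-0.5,"jaw":0.087},{"dx":1,"dy":-0.5,"jaw":0.087},{"dx":1,"dy":-0.5,"jaw":0.087}]'; python3 snap.py w4
python3 -m handwheel '[{"dy":2.9,"jaw":0.087},{"dy":2.9,"jaw":0.087},{"dy":2.9,"jaw":0.087},{"dy":2.9,"jaw":0.087},{"dy":2.9,"jaw":0.087},{"dy":2.9,"jaw":0.087},{"dy":2.9,"jaw":0.087},{"dy":2.9,"jaw":0.087}]'; python3 -m handwheel '[{"jaw":0.087},{"jaw":0.087}]'; python3 snap.py w5
python3 - <<'E'
import cv2
a=[cv2.imread(f"pics/{n}.png") for n in("w1","w4","w5")]
a=[cv2.resize(i[:600],(400,300)) for i in a]
import numpy as np
cv2.imwrite("pics/m1.png",np.vstack([np.hstack(a[:2]),np.hstack([a[2],a[2]*0])]))
E
```

```text
time_s: 2.82
tool_pos: [0.4393, -0.1888, 0.2399]
tool_rot: [179.9, 0.1, -179.7]
force: [1.0, 0.3, 0.4]
grip_width: 0.0871
grasp_force: 0.0
w4 2.8667 [ 0.4394 -0.189   0.2397] [ 179.9746    0.0507 -179.723 ] [-11.5526  -4.1265  30.4991 107.5834   2.1157  75.9432 108.6459]
time_s: 3.53
tool_pos: [0.4366, 0.1095, 0.2392]
tool_rot: [179.8, -0.0, -179.1]
force: [-0.2, 0.3, -0.5]
grip_width: 0.0869
grasp_force: 0.0
time_s: 3.7
tool_pos: [0.4379, 0.0994, 0.2392]
tool_rot: [-179.9, -0.0, -179.8]
force: [-0.3, -0.9, 0.5]
grip_width: 0.0869
grasp_force: 0.0
w5 3.75 [0.438  0.0984 0.2393] [-179.9619   -0.0314 -179.9465] [-26.2355  -6.5576   9.4295 110.3526   1.1323  76.1609  72.9153]
```

View pics/m1.png

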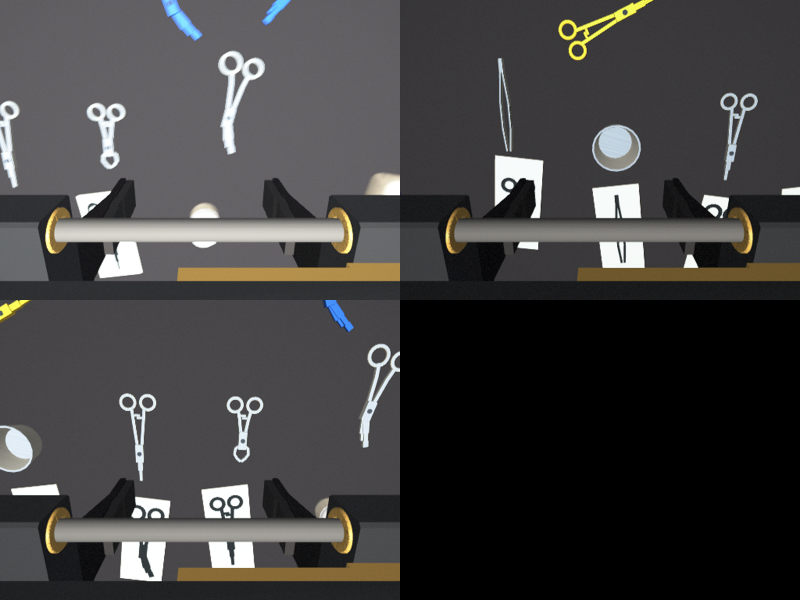

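w1/w4/w5 show all four instruments whole (tweezers: joined tail toward base, tips outward), but the gripper bar hides the prints; go outward for the pads.

```bash
python3 -m handwheel '[{"dx":-2.2,"jaw":0.087},{"dx":-2.2,"jaw":0.087},{"dx":-2.2,"jaw":0.087},{"dx":-2.2,"jaw":0.087},{"dx":-2.2,"jaw":0.087},{"dx":-2.2,"jaw":0.087},{"dx":-2.2,"jaw":0.087},{"dx":-2.2,"jaw":0.087}]'; python3 snap.py w6
python3 -m handwheel '[{"dy":-2.8,"jaw":0.087},{"dy":-2.8,"jaw":0.087},{"dy":-2.8,"jaw":0.087},{"dy":-2.8,"jaw":0.087},{"dy":-2.8,"jaw":0.087},{"dy":-2.8,"jaw":0.087},{"dy":-2.8,"jaw":0.087},{"dy":-2.8,"jaw":0.087}]';python3 -m handwheel '[{"jaw":0.087},{"jaw":0.087}]'; python3 snap.py w7
python3 - <<'E'
import cv2
import numpy as np
a=[cv2.imread(f"pics/{n}.png")[:440] for n in("w6","w7")]
cv2.imwrite("pics/m2.png",cv2.resize(np.vstack(a),(545,600)))
# dots / ring holes: dark regions enclosed by steel; report via contour hierarchy
E
cat > feat.py <<'E'
import pickle
from h import *
def load(n): return pickle.load(open(n+".pkl","rb"))
def feats(c,lo=None):
    """nested contours: returns list of (parent px area, parent contour, [hole (centroid, area)])"""
    g=cv2.cvtColor(c["color"],cv2.COLOR_BGR2GRAY).astype(np.uint8)
    t=lo or 100
    up=cv2.resize(g,None,fx=4,fy=4,interpolation=cv2.INTER_CUBIC)
    m=(up>t).astype(np.uint8); hsv=cv2.cvtColor(cv2.resize(c["color"],None,fx=4,fy=4),cv2.COLOR_BGR2HSV)
    m[hsv[...,1]>110]=0
    cs,h=cv2.findContours(m,cv2.RETR_CCOMP,cv2.CHAIN_APPROX_NONE); out=[]
    sc=lambda p:(np.asarray(p,float)+.5)/4-.5
    for i,k in enumerate(cs):
        if h[0][i][3]>=0 or cv2.contourArea(k)/16<60: continue
        hs=[];j=h[0][i][2]
        while j>=0:
            M=cv2.moments(cs[j])
            if M["m00"]/16>3: hs.append((sc([M["m10"]/M["m00"],M["m01"]/M["m00"]]),M["m00"]/16))
            j=h[0][j][0]
        out.append((cv2.contourArea(k)/16,sc(k[:,0,:]),hs))
    return out
E
python3 - <<'E'
from feat import *
for n in ["w1","w2","w4","w5"]:
    c=load(n); print(n)
    for a,k,hs in feats(c):
        if a>4000: continue
        ctr=k.mean(0); p=plane(c,ctr,.004)[0]
        print(" blob",ctr.round(0),int(a),"xy",p,[(q.round(1).tolist(),round(s),plane(c,q,.008 if s<25 else .0025)[0].round(4).tolist()) for q,s in hs])
E
```

```text
time_s: 4.42
tool_pos: [0.6579, 0.097, 0.2385]
tool_rot: [-179.9, -0.1, 179.9]
force: [0.4, -1.1, 0.7]
grip_width: 0.0871
grasp_force: 0.0
w6 4.4667 [0.6573 0.0974 0.2392] [-179.9696   -0.0703  179.9364] [-21.4814  20.2825  14.1235  81.367   -4.9224  79.0295  82.6799]
time_s: 5.13
tool_pos: [0.6543, -0.1921, 0.241]
tool_rot: [-179.7, 0.0, 179.3]
force: [-1.0, -1.4, 0.4]
grip_width: 0.087
grasp_force: 0.0
time_s: 5.3
tool_pos: [0.6574, -0.1801, 0.2403]
tool_rot: [179.9, 0.1, -179.9]
force: [0.0, 0.7, 0.1]
grip_width: 0.087
grasp_force: 0.0
w7 5.35 [ 0.6578 -0.179   0.2402] [ 179.883     0.056  -179.8372] [ -2.1233  22.8103  20.7303  78.7631  -8.1442  79.8474 108.7145]
w1
 blob [297. 343.] 168 xy [0.6858 0.3545] []
 blob [484. 315.] 2426 xy [0.6409 0.6014] []
 blob [ 27. 327.] 3659 xy [ 0.6598 -0.0081] []
 blob [ 60. 304.] 116 xy [0.6244 0.0427] []
 blob [448. 303.] 137 xy [0.6223 0.5503] []
 blob [260. 270.] 680 xy [0.5736 0.3043] []
 blob [116. 256.] 822 xy [0.5534 0.1237] [([116.0, 262.3], 18, [0.56, 0.1249])]
 blob [491. 236.] 1184 xy [0.5261 0.5866] []
 blob [139. 168.] 2318 xy [0
[... 2686 characters left out ...]
259.] 1743 xy [0.5667 0.1441] []
 blob [ 46. 244.] 714 xy [ 0.5462 -0.1576] []
 blob [ 15. 188.] 2069 xy [ 0.4741 -0.1801] []
 blob [311. 156.] 1715 xy [0.4356 0.1641] [([308.4, 196.4], 119, [0.4842, 0.1632]), ([310.4, 180.2], 13, [0.4627, 0.1636]), ([311.3, 158.5], 64, [0.4385, 0.1642]), ([325.5, 134.4], 133, [0.4111, 0.1787]), ([300.6, 133.8], 133, [0.4105, 0.1508])]
 blob [177. 163.] 1836 xy [0.444  0.0111] [([178.0, 196.6], 13, [0.4831, 0.0105]), ([176.9, 164.3], 169, [0.4458, 0.0105]), ([188.5, 131.0], 141, [0.4077, 0.0258]), ([163.0, 130.3], 141, [0.4071, -0.0025])]
 blob [483. 112.] 2229 xy [0.3864 0.348 ] [([472.6, 141.9], 18, [0.418, 0.3409]), ([484.6, 70.7], 282, [0.3433, 0.3423])]
```

View pics/m2.png

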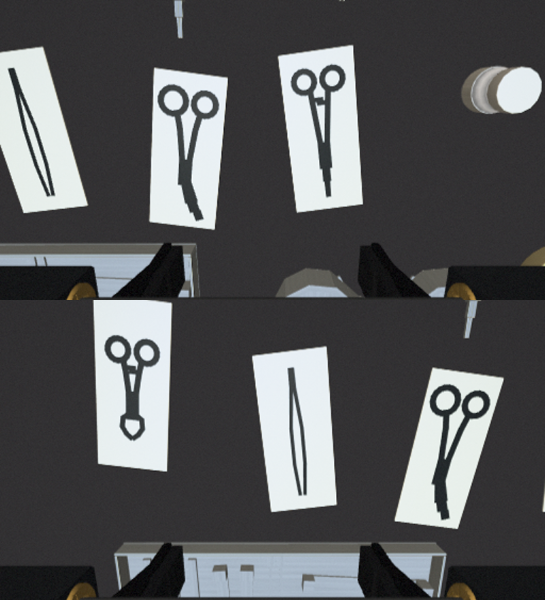

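```bash
cat > pads.py <<'E'
from feat import *
def pads(c,z=.003):
    g=cv2.cvtColor(c["color"],cv2.COLOR_BGR2GRAY)
    up=cv2.resize(g,None,fx=4,fy=4,interpolation=cv2.INTER_CUBIC); m=(up>130).astype(np.uint8)
    cs,_=cv2.findContours(m,cv2.RETR_EXTERNAL,cv2.CHAIN_APPROX_NONE); res=[]
    sc=lambda p:(np.asarray(p,float)+.5)/4-.5
    for k in cs:
        if cv2.contourArea(k)/16<5000: continue
        (cx,cy),s,a=cv2.minAreaRect((plane(c,sc(k[:,0,:]),z)*1000).astype(np.float32))
        if not(155<max(s)<172 and 68<min(s)<80): continue
        if s[1]>s[0]: a-=90
        # print: dark contour inside the pad, pixels -> pad frame
        inn=np.zeros_like(m); cv2.drawContours(inn,[k],-1,1,-1); inn=cv2.erode(inn,np.ones((25,25)))
        d=((up<130)&(inn>0)).astype(np.uint8)
        e=np.radians(a); u=np.array([np.cos(e),np.sin(e)]);v=np.array([-u[1],u[0]])
        F=lambda p:(plane(c,p,z)*1000-[cx,cy])@np.c_[u,v]
        ps,h=cv2.findContours(d,cv2.RETR_CCOMP,cv2.CHAIN_APPROX_NONE)
        P=np.vstack([F(sc(q[:,0,:])) for q,hh in zip(ps,h[0]) if hh[3]<0]); H=[]
        for q,hh in zip(ps,h[0]):
            if hh[3]>=0 and cv2.contourArea(q)/16>20:
                M=cv2.moments(q);H.append((F(sc([[M["m10"]/M["m00"],M["m01"]/M["m00"]]]))[0].round(1).tolist(),round(M["m00"]/16)))
        res.append(((cx/1000,cy/1000),s,a,P.min(0),P.max(0),H,k))
    return res
E
python3 - <<'E'
from pads import *
for n in ["w3","w6","w7"]:
    for r in pads(load(n)): print(n,np.array(r[0]),"size",np.array(r[1]).round(1),"yaw %.2f"%r[2],"print",r[3].round(1),r[4].round(1),r[5])
t=read_camera("top"); s=read_camera("scene")
c2,c5,c4=load("w2"),load("w5"),load("w4")
print("haemo",tri(c2,[173.6,109.3],c5,[178,196.6]),tri(c4,[423.9,195.9],c5,[178,196.6]))
print("clamp",tri(c2,[317,88.8],c5,[310.4,180.2]))
c6,c7=load("w6"),load("w7")
def cor(c,near): # pad corner nearest the base/left of the scissors pad
    r=min(pads(c),key=lambda r:np.hypot(r[0][0]-near[0],r[0][1]-near[1])); k=(r[6][:,0,:]+.5)/4-.5
    b=cv2.approxPolyDP(r[6],40,True)[:,0,:]; return (b+.5)/4-.5
a,b=cor(c6,(.64,.005)),cor(c7,(.64,.005))
for p in a:
    P0=plane(c6,p,.003)[0]; q=b[np.argmin(np.linalg.norm(plane(c7,b,.003)-P0,axis=1))]; print("pad corner",tri(c6,p,c7,q))
E
```

```text
w3 [ 0.6196 -0.1523] size [160.2  74. ] yaw 6.67 print [-63.8  -7.3] [67.9  7.2] []
w3 [ 0.5754 -0.3181] size [ 74.  163.8] yaw -6.54 print [-47.2 -26.7] [52.3 26. ] [([38.1, -0.3], 130), ([-6.4, -0.3], 59), ([-34.6, 13.6], 126), ([-34.5, -14.2], 126)]
w6 [0.6418 0.0072] size [ 73.8 163.7] yaw -7.44 print [-68.3 -31.8] [73.3 29.8] [([-52.7, 15.8], 195), ([-52.8, -16.1], 275)]
w6 [ 0.6221 -0.1514] size [163.6  74.1] yaw 6.70 print [-66.4  -8.1] [65.9  7.1] []
w6 [0.6216 0.1505] size [163.7  73.9] yaw 7.58 print [-66.5 -26.7] [67.9 27.1] [([-15.9, -0.0], 198), ([-53.7, -14.0], 168), ([-53.7, 14.3], 168)]
w7 [0.6419 0.0057] size [ 74.  163.6] yaw -7.47 print [-68.4 -31.2] [73.  30.5] [([-52.8, 16.3], 183), ([-52.8, -15.6], 264)]
w7 [ 0.6222 -0.1527] size [163.6  73.8] yaw 6.69 print [-66.   -7.2] [65.9  7.4] []
w7 [ 0.5761 -0.3187] size [ 73.7 163.8] yaw -6.54 print [-47.3 -27.1] [52.  26.1] [([37.8, -0.3], 170), ([-6.8, -0.3], 76), ([-34.8, 13.6], 166), ([-34.7, -14.3], 167)]
haemo (array([0.4838, 0.0101, 0.0059]), np.float64(0.00024982783514315314)) (array([0.4836, 0.0102, 0.0068]), np.float64(0.00012093579946722234))
clamp (array([0.4629, 0.164 , 0.0074]), np.float64(0.0004975296509334954))
pad corner (array([ 0.5561, -0.0186,  0.0002]), np.float64(0.0001329970847552759))
pad corner (array([ 0.7177, -0.0402,  0.0013]), np.float64(0.0006552205928169584))
pad corner (array([0.7278, 0.0318, 0.0019]), np.float64(3.5272343665565784e-06))
pad corner (array([0.5662, 0.0535, 0.001 ]), np.float64(0.0004639145584111862))
```

Heights, sizes and print extents all check out. Haemostat first: target (0.4837, 0.010), yaw −1.4°.

```bash
python3 -m handwheel '[{"dx":1.74,"dy":1.89,"dz":0.8,"spin":0.35,"jaw":0.04},{"dx":1.74,"dy":1.89,"dz":0.8,"spin":0.35,"jaw":0.04},{"dx":1.74,"dy":1.89,"dz":0.8,"spin":0.35,"jaw":0.04},{"dx":1.74,"dy":1.89,"dz":0.8,"spin":0.35,"jaw":0.04},{"dx":1.74,"dy":1.89,"dz":0.8,"spin":0.35,"jaw":0.04},{"dx":1.74,"dy":1.89,"dz":0.8,"spin":0.35,"jaw":0.04},{"dx":1.74,"dy":1.89,"dz":0.8,"spin":0.35,"jaw":0.04},{"dx":1.74,"dy":1.89,"dz":1.4,"spin":0.35,"jaw":0.04}]' 15; python3 -m handwheel '[{"dz":0.1,"jaw":0.04},{"dz":0.2,"jaw":0.04},{"dz":0.2,"jaw":0.04},{"dz":0.2,"jaw":0.04}]'; python3 snap.py a1; python3 - <<'E'
from feat import *
c=load("a1")
for a,k,hs in feats(c):
    if hs: print(a,k.mean(0),[(q.round(1).tolist(),round(s),plane(c,q,.008 if s<55 else .0025)[0]) for q,s in hs])
E
```

```text
time_s: 6.12
tool_pos: [0.4858, 0.0139, 0.1231]
tool_rot: [179.7, 0.6, 179.2]
force: [2.8, 0.2, 0.3]
grip_width: 0.0439
grasp_force: 0.0
time_s: 6.45
tool_pos: [0.4845, 0.0071, 0.0984]
tool_rot: [-180.0, 0.0, 178.6]
force: [0.4, -0.4, 0.4]
grip_width: 0.0401
grasp_force: 0.0
a1 6.5 [0.4851 0.0071 0.0989] [-179.9964    0.0873  178.576 ] [-17.4198   5.1817  14.0711 116.0754  -1.4579  58.819   85.925 ]
4746.65625 [258.2104 141.9191] [([258.4, 198.0], 28, array([0.4829, 0.0103])), ([257.9, 145.6], 484, array([0.4455, 0.0108])), ([278.8, 89.9], 413, array([0.4079, 0.0257])), ([237.0, 90.2], 413, array([ 0.4073, -0.0025]))]
4266.6875 [477.1292 124.8009] [([464.1, 191.8], 270, array([0.4837, 0.1627])), ([474.1, 165.9], 51, array([0.4627, 0.1631])), ([476.2, 129.9], 113, array([0.4381, 0.1639])), ([463.2, 89.4], 381, array([0.4106, 0.1504]))]
```

In the tool's units: 0.08 m is 0.8, 0.003 m is 0.03.

```bash
python3 -m handwheel '[{"dx":0.015,"dy":0.03,"dz":0.4,"jaw":0.04},{"dx":0.015,"dy":0.03,"dz":0.7,"jaw":0.04},{"dx":0.015,"dy":0.03,"dz":0.8,"jaw":0.04},{"dx":0.015,"dy":0.03,"dz":0.8,"jaw":0.04},{"dx":0.015,"dy":0.03,"dz":0.8,"jaw":0.04},{"dx":0.015,"dy":0.03,"dz":0.8,"jaw":0},{"dx":0.015,"dy":0.03,"dz":0.8,"jaw":0},{"dx":0.015,"dy":0.03,"dz":0.8,"jaw":0}]' 15; python3 -m handwheel '[{"jaw":0},{"jaw":0},{"jaw":0},{"jaw":0}]'
```

```text
time_s: 7.17
tool_pos: [0.4831, 0.0105, 0.0186]
tool_rot: [180.0, 0.1, 178.6]
force: [0.0, -0.0, 0.2]
grip_width: 0.0273
grasp_force: 0.0
time_s: 7.5
tool_pos: [0.4825, 0.0106, 0.0181]
tool_rot: [180.0, 0.0, 178.6]
force: [-0.2, -0.3, 1.6]
grip_width: 0.0116
grasp_force: 15.0
```

In the tool's units: -0.157 m is -1.57, 0.1467 m is 1.467, -9 degrees is -2.25.

```bash
python3 -m handwheel '[{"dz":-0.3,"jaw":0},{"dx":-0.2,"dy":0.2,"dz":-0.6,"jaw":0},{"dx":-1.57,"dy":1.467,"dz":-0.6,"spin":-2.25,"jaw":0},{"dx":-1.57,"dy":1.467,"dz":-0.6,"spin":-2.25,"jaw":0},{"dx":-1.57,"dy":1.467,"dz":-0.6,"spin":-2.25,"jaw":0},{"dx":-1.57,"dy":1.467,"dz":-0.6,"spin":-2.25,"jaw":0},{"dx":-1.57,"dy":1.467,"dz":-0.6,"spin":-2.25,"jaw":0},{"dx":-1.57,"dy":1.467,"dz":-0.6,"spin":-2.25,"jaw":0}]' 20; python3 -m handwheel '[{"dz":0.3,"jaw":0},{"dz":0.3,"jaw":0},{"dz":0.3,"jaw":0},{"dz":0.3,"jaw":0}]'; cat > view.py <<'E'
import sys
from feat import *
c=load(sys.argv[1])
for a,k,hs in feats(c,int(sys.argv[2]) if len(sys.argv)>2 else None):
    if hs and a<9000: print(int(a),[(q.round(1).tolist(),round(s),plane(c,q,.004)[0]) for q,s in hs])
E
python3 snap.py a2; python3 view.py a2
```

```text
time_s: 8.17
tool_pos: [0.6451, 0.1591, 0.0772]
tool_rot: [179.9, 0.1, -172.1]
force: [-0.3, 0.7, -0.7]
grip_width: 0.0117
grasp_force: 20.0
time_s: 8.5
tool_pos: [0.6424, 0.1526, 0.0482]
tool_rot: [-180.0, -0.0, -172.4]
force: [0.7, 0.1, -0.2]
grip_width: 0.0116
grasp_force: 20.0
a2 8.55 [0.6431 0.1529 0.049 ] [ 179.9971    0.0536 -172.4179] [-22.8787  28.0665   9.2866  93.1016  -5.0673  59.1896  85.5101]
```

View pics/a2.png

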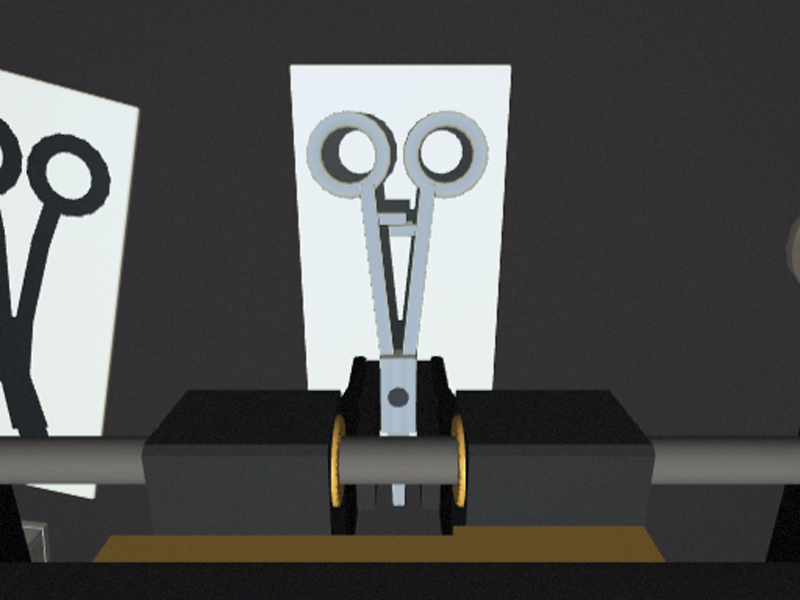

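a2: held haemostat straight above its print, rings (349,154)/(446,154) over printed rings, no slip. Lower and release.

In the tool's units: 0.0275 m is 0.275, 0.0005 m is 0.005.

```bash
python3 -m handwheel '[{"dy":0.005,"dz":0.18,"jaw":0},{"dy":0.005,"dz":0.265,"jaw":0},{"dy":0.005,"dz":0.275,"jaw":0},{"dy":0.005,"dz":0.275,"jaw":0},{"dy":0.005,"dz":0.275,"jaw":0},{"dy":0.005,"dz":0.275,"jaw":0}]' ; python3 -m handwheel '[{"jaw":0.03},{"jaw":0.04},{"jaw":0.04},{"jaw":0.04},{"dz":-0.3,"jaw":0.04},{"dz":-0.6,"jaw":0.04},{"dx":0.4,"dz":-1,"jaw":0.04},{"dx":0.4,"dz":-1,"jaw":0.04}]'; python3 -m handwheel '[{"jaw":0.04},{"jaw":0.04}]'; python3 snap.py a3; python3 view.py a3; python3 -c "
from pads import *
c=load('a3')
for r in pads(c): print(r[:6])"
```

```text
time_s: 9.05
tool_pos: [0.6429, 0.154, 0.0209]
tool_rot: [180.0, 0.0, -172.4]
force: [0.3, -0.0, -0.0]
grip_width: 0.0117
grasp_force: 20.0
time_s: 9.72
tool_pos: [0.6035, 0.1488, 0.1246]
tool_rot: [179.9, 0.2, -172.4]
force: [0.7, 0.0, 0.8]
grip_width: 0.0398
grasp_force: 0.0
time_s: 9.88
tool_pos: [0.6035, 0.149, 0.1213]
tool_rot: [180.0, 0.1, -172.4]
force: [0.6, -0.2, -1.3]
grip_width: 0.0398
grasp_force: 0.0
a3 9.9333 [0.6033 0.1487 0.12  ] [ 179.9959    0.0134 -172.3603] [-24.2513  19.5913   9.6797  95.9929  -3.5778  64.7033  84.0471]
1324 [([297.5, 29.8], 503, array([0.4837, 0.1635]))]Traceback (most recent call last):
  File "<string>", line 4, in <module>
    for r in pads(c): print(r[:6])
             ~~~~^^^
  File "pads.py", line 18, in pads
    P=np.vstack([F(sc(q[:,0,:])) for q,hh in zip(ps,h[0]) if hh[3]<0]); H=[]
                                                    ~^^^
TypeError: 'NoneType' object is not subscriptable
```

View pics/a3.png

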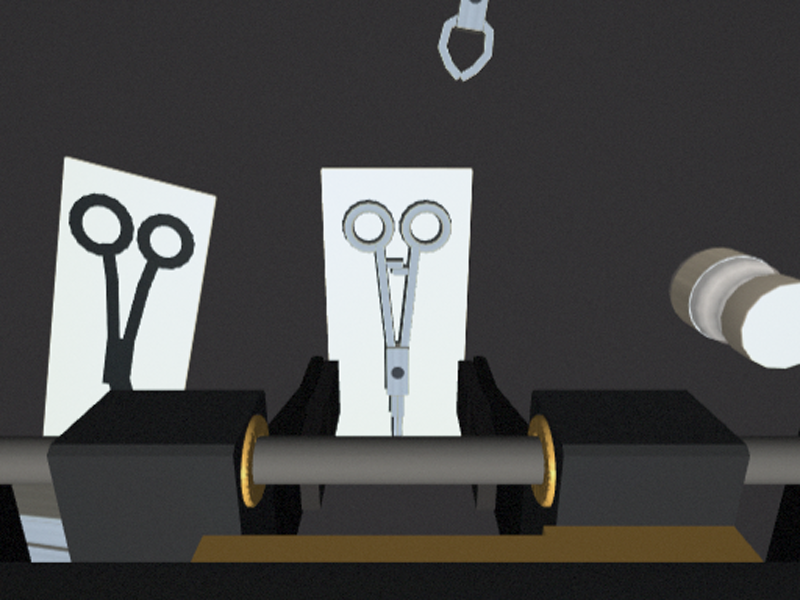

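a3: haemostat lies on its print (rings (368,227)/(426,227) coincide with printed rings, block hides its print). Now go look at the scissors.

In the tool's units: 0.197 m is 1.97, 0.115 m is 1.15, 18 degrees is 4.5.

```bash
python3 -m handwheel '[{"dx":1.15,"dy":1.97,"dz":-0.6,"spin":4.5,"jaw":0.04},{"dx":1.15,"dy":1.97,"dz":-0.6,"spin":4.5,"jaw":0.04},{"dx":1.15,"dy":1.97,"dz":-0.6,"spin":4.5,"jaw":0.04},{"dx":1.15,"dy":1.97,"dz":-0.6,"spin":4.5,"jaw":0.04},{"dx":1.15,"dy":1.97,"dz":-0.6,"spin":4.5,"jaw":0.04},{"dx":1.15,"dy":1.97,"dz":-0.6,"spin":4.5,"jaw":0.04},{"dx":1.15,"dy":1.97,"dz":-0.6,"spin":4.5,"jaw":0.04},{"dx":1.15,"dy":1.97,"dz":-0.6,"spin":4.5,"jaw":0.04}]'; python3 -m handwheel '[{"jaw":0.04},{"jaw":0.04},{"jaw":0.04}]'; python3 snap.py b1; python3 - <<'E'
from feat import *
c=load("b1")
for a,k,hs in feats(c):
    if a<9000 and hs:
        print(int(a),[(q.round(1).tolist(),round(s),plane(c,q,.008 if s<50 else .0025)[0]) for q,s in hs])
E
```

```text
time_s: 10.6
tool_pos: [0.4617, 0.3309, 0.1793]
tool_rot: [-180.0, -0.1, 169.9]
force: [0.7, -0.5, 0.5]
grip_width: 0.0401
grasp_force: 0.0
time_s: 10.85
tool_pos: [0.464, 0.3268, 0.1794]
tool_rot: [-179.9, -0.0, 169.5]
force: [0.3, 0.5, -0.3]
grip_width: 0.0401
grasp_force: 0.0
b1 10.9 [0.464  0.327  0.1796] [-179.9296   -0.027   169.4654] [-42.3037  10.5339   4.966   99.8424  -0.9377  69.7353  42.3704]
7622 [([382.0, 289.4], 3, array([0.6163, 0.4375])), ([396.2, 289.5], 3, array([0.6191, 0.4524])), ([375.4, 289.3], 5, array([0.6149, 0.4306])), ([388.7, 289.0], 22, array([0.617 , 0.4446])), ([367.1, 288.9], 10, array([0.6127, 0.4219])), ([399.5, 289.1], 11, array([0.6193, 0.456 ])), ([371.7, 287.4], 4, array([0.6118, 0.4268])), ([406.8, 288.3], 27, array([0.6198, 0.4637])), ([394.3, 287.0], 5, array([0.6157, 0.4506])), ([383.5, 286.8], 4, array([0.6133, 0.4393])), ([378.0, 287.6], 9, array([0.6133, 0.4335])), ([429.3, 286.3], 4, array([0.6217, 0.4873]))]
```

```bash
python3 - <<'E'
from feat import *
c=load("b1")
for t in (120,150):
  for a,k,hs in feats(c,t):
    print(t,int(a),k.mean(0),[(q.round(1).tolist(),round(s),plane(c,q,.008 if s<50 else .0025)[0]) for q,s in hs][:6])
E
```

```text
120 150 [ 17.4238 324.375 ] []
120 119 [155.8904 302.6187] []
120 1795 [450.1443 326.29  ] []
120 1780 [ 23.5801 319.3462] []
120 144 [352.7934 302.8843] []
120 5933 [255.5959 301.5447] [([311.5, 318.9], 11, array([0.6399, 0.3583])), ([314.7, 315.6], 4, array([0.6363, 0.3623])), ([308.8, 316.0], 6, array([0.6356, 0.3559])), ([313.0, 312.2], 7, array([0.6315, 0.361 ]))]
120 696 [256.4598 270.6786] []
120 1476 [504.134  228.5491] []
120 2512 [ 85.8915 172.9388] [([100.9, 217.7], 129, array([0.4839, 0.1644])), ([86.8, 174.7], 44, array([0.4371, 0.1683])), ([63.9, 149.9], 163, array([0.4106, 0.1518])), ([92.0, 145.1], 169, array([0.4111, 0.1797]))]
120 3648 [264.8663  81.8314] [([284.0, 36.3], 304, array([0.3507, 0.3741])), ([247.2, 34.4], 432, array([0.3433, 0.343 ]))]
150 141 [ 17.4244 324.2779] []
150 1573 [491.1395 315.4966] []
150 1642 [ 23.4662 320.4286] []
150 5065 [254.5196 299.0512] []
150 115 [156.0259 303.0281] []
150 141 [352.7088 303.0371] []
150 653 [256.338  270.8341] []
150 1396 [504.3983 228.8148] []
150 2293 [ 86.1355 173.5883] [([100.4, 217.9], 157, array([0.484 , 0.1638])), ([92.0, 200.0], 22, array([0.4627, 0.1648])), ([86.1, 175.4], 85, array([0.4386, 0.1642])), ([63.9, 149.9], 178, array([0.4106, 0.1517])), ([92.0, 145.1], 183, array([0.4111, 0.1796]))]
150 3492 [264.8318  81.9362] [([261.4, 121.4], 26, array([0.418, 0.342])), ([284.1, 36.3], 321, array([0.3507, 0.3741])), ([247.2, 34.4], 454, array([0.3433, 0.343 ]))]
```

View pics/b1.png

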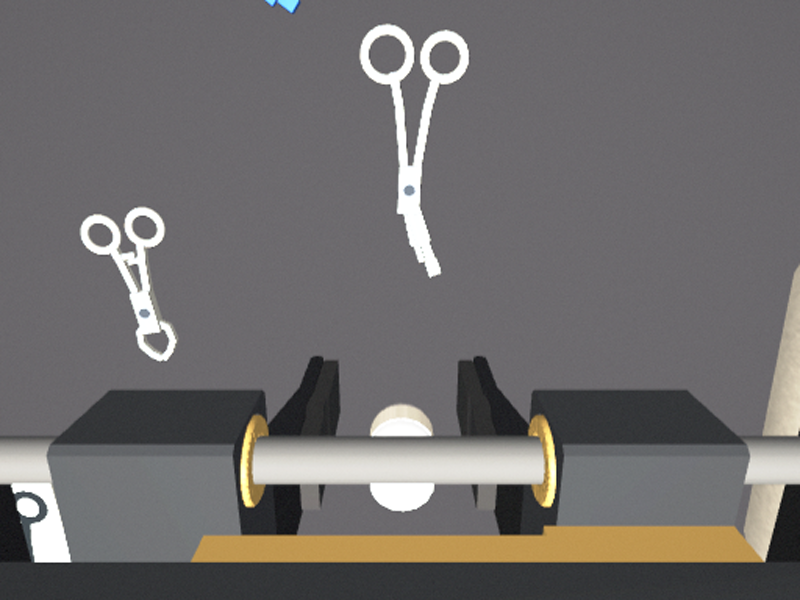

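b1: scissors dot (409,190), large ring (387,54), small ring (444,56): origin (0.418, 0.342), yaw −13.2°, ring-to-block distance 72.9 mm as in the print.

The manual's scale: shifts go in units of 100 mm and turns go in units of 4 degrees. Converting my numbers, 0.1 m is 1, 0.08 m is 0.8, 2.7 degrees is 0.675.

```bash
python3 -m handwheel '[{"dx":0.48,"dy":0.064,"dz":0.4,"spin":0.675,"jaw":0.04},{"dx":0.48,"dy":0.064,"dz":0.8,"spin":0.675,"jaw":0.04},{"dx":0.48,"dy":0.064,"dz":1,"spin":0.675,"jaw":0.04},{"dx":0.48,"dy":0.064,"dz":1,"spin":0.675,"jaw":0.04},{"dx":0.48,"dy":0.064,"dz":1,"spin":0.675,"jaw":0.04},{"dx":0.48,"dy":0.064,"dz":1,"spin":0.675,"jaw":0.04}]'; python3 -c "
from h import *
o=env.get_obs();print(o['tool_pos'],o['tool_rot'])"
```

```text
time_s: 11.4
tool_pos: [0.419, 0.3437, 0.0822]
tool_rot: [179.9, 0.1, 166.8]
force: [-0.5, 1.0, 0.3]
grip_width: 0.04
grasp_force: 0.0
[0.419  0.3437 0.0822] [179.8901   0.112  166.8301]
```

In the tool's units: 0.063 m is 0.63, -0.0015 m is -0.015.

```bash
python3 -m handwheel '[{"dx":0.005,"dy":-0.015,"dz":0.4,"jaw":0.04},{"dx":0.005,"dy":-0.015,"dz":0.6,"jaw":0.04},{"dx":0.005,"dy":-0.015,"dz":0.63,"jaw":0.04},{"dx":0.005,"dy":-0.015,"dz":0.63,"jaw":0.04},{"dx":0.005,"dy":-0.015,"dz":0.63,"jaw":0.02},{"dx":0.005,"dy":-0.015,"dz":0.63,"jaw":0},{"dx":0.005,"dy":-0.015,"dz":0.63,"jaw":0},{"dx":0.005,"dy":-0.015,"dz":0.63,"jaw":0}]' 20; python3 -m handwheel '[{"jaw":0},{"jaw":0},{"jaw":0},{"jaw":0}]'; python3 -c "
from h import *
o=env.get_obs();print(o['tool_pos'],o['tool_rot'])"
```

```text
time_s: 12.07
tool_pos: [0.4168, 0.3428, 0.0186]
tool_rot: [179.9, 0.1, 166.9]
force: [0.1, 0.2, 0.9]
grip_width: 0.0208
grasp_force: 0.0
time_s: 12.4
tool_pos: [0.4164, 0.3425, 0.018]
tool_rot: [180.0, 0.0, 166.9]
force: [-0.7, -1.0, 4.5]
grip_width: 0.0126
grasp_force: 20.0
[0.4164 0.3425 0.018 ] [179.9647   0.0257 166.9356]
```

In the tool's units: -0.314 m is -3.14, -0.2744 m is -2.744, -5.6 degrees is -1.4.

```bash
python3 -m handwheel '[{"dz":-0.4,"jaw":0},{"dz":-0.8,"jaw":0},{"dx":-1.5,"dy":-1.3,"dz":-0.8,"spin":-0.5,"jaw":0},{"dx":-1.5,"dy":-1.3,"dz":-0.8,"spin":-0.5,"jaw":0},{"dx":-1.5,"dy":-1.3,"dz":-0.8,"spin":-0.5,"jaw":0},{"dx":-1.5,"dy":-1.3,"dz":-0.8,"spin":-0.5,"jaw":0},{"dx":-1.5,"dy":-1.3,"dz":-0.8,"spin":-0.5,"jaw":0},{"dx":-3.14,"dy":-2.744,"dz":-0.8,"spin":-1.4,"jaw":0}]'; python3 -m handwheel '[{"dx":-1.64,"dy":-1.44,"spin":-0.9,"jaw":0},{"dx":-1.64,"dy":-1.44,"spin":-0.9,"jaw":0},{"dx":-1.64,"dy":-1.44,"spin":-0.9,"jaw":0},{"dx":-1.64,"dy":-1.44,"spin":-0.9,"jaw":0},{"dx":-1.64,"dy":-1.44,"dz":0.3,"spin":-0.9,"jaw":0},{"dx":-1.64,"dy":-1.44,"dz":0.5,"spin":-0.9,"jaw":0},{"dx":-1.64,"dy":-1.44,"dz":0.5,"spin":-0.9,"jaw":0},{"dx":-1.64,"dy":-1.44,"dz":0.5,"spin":-0.9,"jaw":0}]';python3 snap.py b2; python3 -c "
from h import *
o=env.get_obs();print(o['tool_pos'],o['tool_rot'])"
```

```text
time_s: 13.07
tool_pos: [0.5568, 0.1477, 0.0969]
tool_rot: [180.0, -0.1, 172.6]
force: [0.9, 1.3, -1.4]
grip_width: 0.0128
grasp_force: 20.0
time_s: 13.73
tool_pos: [0.6991, -0.0178, 0.0442]
tool_rot: [-179.9, -0.3, 176.0]
force: [0.1, 0.1, -1.3]
grip_width: 0.0129
grasp_force: 20.0
b2 13.7833 [ 0.7    -0.0158  0.0461] [179.9723  -0.1595 176.121 ] [-11.5904  32.9752  14.7395  86.7961  -9.1017  61.5623  91.361 ]
[ 0.7    -0.0158  0.0461] [179.9723  -0.1595 176.121 ]
```

In the tool's units: 0.0413 m is 0.413, 0.0171 m is 0.171, 3.6 degrees is 0.9.

```bash
python3 -m handwheel '[{"dx":0.413,"dy":0.171,"spin":0.9,"jaw":0},{"dx":0.413,"dy":0.171,"spin":0.9,"jaw":0},{"dx":0.413,"dy":0.171,"spin":0.9,"jaw":0},{"dx":0.413,"dy":0.171,"spin":0.9,"jaw":0},{"dx":0.413,"dy":0.171,"spin":0.9,"jaw":0},{"dx":0.413,"dy":0.171,"spin":0.9,"jaw":0}]';python3 snap.py b3; python3 -c "
from pads import *
o=env.get_obs();print(o['tool_pos'],o['tool_rot'])
c=load('b3'); g=cv2.cvtColor(c['color'],cv2.COLOR_BGR2GRAY)
for t in (120,):
  for a,k,hs in feats(c,t): print(int(a),k.mean(0),[(q.round(1).tolist(),round(s)) for q,s in hs][:6])"
```

```text
time_s: 14.28
tool_pos: [0.6623, 0.0038, 0.0489]
tool_rot: [180.0, 0.2, 172.6]
force: [0.3, 0.1, -0.6]
grip_width: 0.0127
grasp_force: 20.0
b3 14.3333 [0.6621 0.0035 0.0486] [179.9787   0.1355 172.5383] [-14.5633  28.575   15.4871  93.2152  -8.5495  59.2347  86.0308]
[0.6621 0.0035 0.0486] [179.9787   0.1355 172.5383]
199 [272.5031 325.4834] []
64 [ 16.3967 310.5947] []
273 [  5.2209 267.3086] []
445 [ 11.5891 247.4753] []
185 [509.9704 177.3466] []
6917 [ 29.5325 194.7052] []
26887 [254.1785 159.7741] [([254.3, 255.0], 140), ([255.1, 178.2], 996), ([289.4, 114.5], 474), ([219.6, 116.4], 574), ([278.2, 82.5], 462), ([229.4, 79.3], 481)]
17273 [476.4758 118.9483] [([502.2, 68.4], 26), ([504.5, 56.4], 41), ([486.4, 29.7], 262), ([458.3, 27.9], 368)]
```

View pics/b3.png

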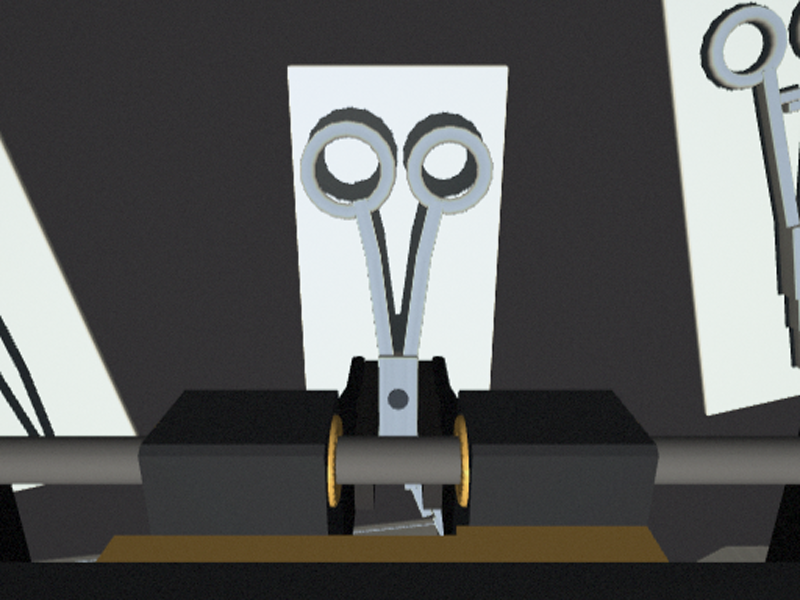

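b3: scissors over print, dot (398,399), large ring left over large printed ring; about 2 mm too far out. Correct and lay down.

```bash
python3 -m handwheel '[{"dx":0.017,"dy":0.003,"dz":0.17,"jaw":0},{"dx":0.017,"dy":0.003,"dz":0.26,"jaw":0},{"dx":0.017,"dy":0.003,"dz":0.272,"jaw":0},{"dx":0.017,"dy":0.003,"dz":0.272,"jaw":0},{"dx":0.017,"dy":0.003,"dz":0.272,"jaw":0},{"dx":0.017,"dy":0.003,"dz":0.272,"jaw":0}]' ; python3 -m handwheel '[{"jaw":0.03},{"jaw":0.04},{"jaw":0.04},{"jaw":0.04},{"dz":-0.3,"jaw":0.04},{"dz":-0.6,"jaw":0.04},{"dx":0.4,"dz":-1.2,"jaw":0.04},{"dx":0.4,"dz":-1.2,"jaw":0.04}]'; python3 -m handwheel '[{"jaw":0.04},{"jaw":0.04},{"jaw":0.04}]'; python3 snap.py b4; python3 - <<'E'
from feat import *
c=load("b4")
for t in (100,130):
  for a,k,hs in feats(c,t):
    if a>4000: print(t,int(a),[(q.round(1).tolist(),round(s),plane(c,q,.0055)[0]) for q,s in hs][:8])
E
```

```text
time_s: 14.83
tool_pos: [0.6601, 0.0038, 0.0205]
tool_rot: [180.0, 0.1, 172.5]
force: [0.9, -0.6, 0.8]
grip_width: 0.013
grasp_force: 21.0
time_s: 15.5
tool_pos: [0.6189, 0.009, 0.1416]
tool_rot: [-180.0, -0.0, 172.5]
force: [0.5, -0.1, 0.7]
grip_width: 0.0396
grasp_force: 0.0
time_s: 15.75
tool_pos: [0.619, 0.0093, 0.1392]
tool_rot: [-180.0, -0.1, 172.5]
force: [0.4, -1.0, -0.5]
grip_width: 0.0395
grasp_force: 0.0
b4 15.8 [0.6188 0.0092 0.1385] [-179.9629   -0.1489  172.5336] [-16.8855  18.7585  16.4875  95.4037  -5.6826  66.8139  83.5615]
100 13832 [([254.4, 232.5], 39, array([0.6642, 0.0037])), ([247.1, 223.5], 4, array([ 0.6547, -0.0015])), ([264.5, 240.1], 51, array([0.6727, 0.0118])), ([254.4, 214.6], 15, array([0.6472, 0.006 ])), ([252.0, 207.8], 5, array([0.6406, 0.0047])), ([257.1, 206.8], 4, array([0.6402, 0.0092])), ([251.0, 200.7], 5, array([0.634 , 0.0047])), ([258.0, 199.5], 4, array([0.6337, 0.0109]))]
100 10237 []
100 16495 [([428.0, 192.0], 45, array([0.6458, 0.1563])), ([423.4, 152.8], 178, array([0.6108, 0.1518])), ([412.7, 129.7], 8, array([0.5905, 0.1429])), ([41
[... 319 characters left out ...]
.6547, -0.0015])), ([264.4, 239.6], 71, array([0.6722, 0.0118])), ([254.6, 190.9], 153, array([0.6256, 0.0089])), ([253.8, 150.0], 4, array([0.5903, 0.0128])), ([274.3, 154.6], 61, array([0.5964, 0.0293])), ([289.9, 147.8], 8, array([0.5924, 0.0426])), ([282.8, 144.0], 4, array([0.5885, 0.0371]))]
130 10082 []
130 16368 [([428.0, 192.1], 55, array([0.6459, 0.1563])), ([412.8, 129.7], 11, array([0.5905, 0.1429])), ([414.1, 122.4], 22, array([0.5848, 0.1439])), ([417.7, 171.4], 687, array([0.6263, 0.1473])), ([401.1, 108.6], 87, array([0.5725, 0.1335])), ([385.3, 101.8], 128, array([0.5656, 0.1211])), ([436.9, 98.5], 97, array([0.5683, 0.1616])), ([421.1, 101.1], 203, array([0.5687, 0.1492]))]
```

View pics/b4.png

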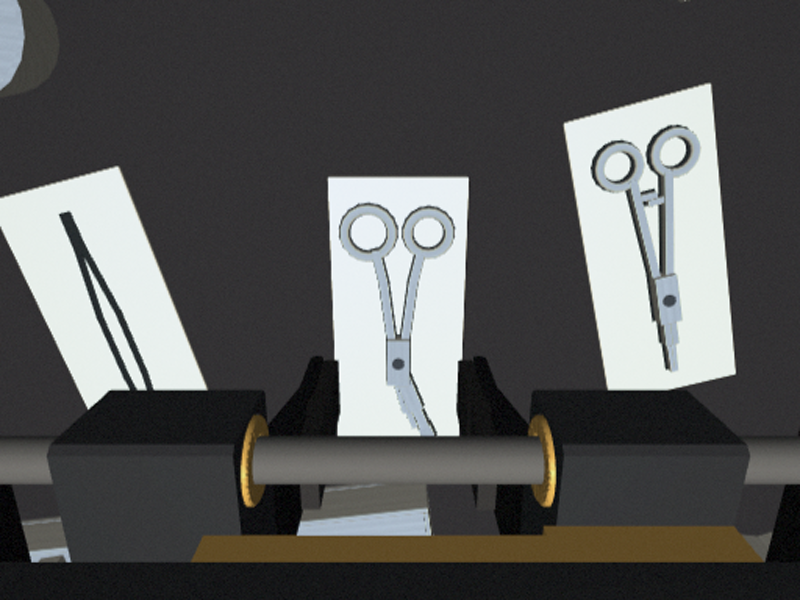

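b4: scissors coincide with their print (rings (369,232)/(428,231), dot (398,364)); haemostat also fine. Next the clamp: (0.4628, 0.1642), yaw −0.9°.

In the tool's units: 0.04 m is 0.4, 0.175 m is 1.75, -6.6 degrees is -1.65.

```bash
python3 -m handwheel '[{"dx":1.75,"dy":1.33,"spin":-1.65,"jaw":0.04},{"dx":1.75,"dy":1.33,"spin":-1.65,"jaw":0.04},{"dx":1.75,"dy":1.33,"spin":-1.65,"jaw":0.04},{"dx":1.75,"dy":1.33,"spin":-1.65,"jaw":0.04},{"dx":1.75,"dy":1.33,"dz":0.4,"spin":-1.65,"jaw":0.04},{"dx":1.75,"dy":1.33,"dz":0.4,"spin":-1.65,"jaw":0.04},{"dx":1.75,"dy":1.33,"dz":0.4,"spin":-1.65,"jaw":0.04},{"dx":1.75,"dy":1.33,"dz":0.4,"spin":-1.65,"jaw":0.04}]' ; python3 -m handwheel '[{"jaw":0.04},{"jaw":0.04}]'; python3 snap.py d1; python3 - <<'E'
from feat import *
c=load("d1")
for a,k,hs in feats(c,130):
    if a<9000 and hs: print(int(a),[(q.round(1).tolist(),round(s),plane(c,q,.008 if s<55 else .0025)[0]) for q,s in hs][:8])
E
```

```text
time_s: 16.47
tool_pos: [0.4616, 0.164, 0.098]
tool_rot: [-179.9, -0.2, 179.3]
force: [0.7, -0.4, -0.4]
grip_width: 0.0404
grasp_force: 0.0
time_s: 16.63
tool_pos: [0.4648, 0.1627, 0.1004]
tool_rot: [-180.0, 0.1, 179.0]
force: [0.1, -0.8, -0.1]
grip_width: 0.0399
grasp_force: 0.0
d1 16.6833 [0.4648 0.1628 0.1005] [-179.9938    0.0589  178.9861] [-30.1545   6.0334   8.1616 114.8189  -0.9623  59.1601  67.4411]
7586 [([242.9, 331.7], 7, array([0.5825, 0.1512])), ([235.2, 329.8], 14, array([0.5805, 0.1449])), ([218.3, 321.6], 38, array([0.572 , 0.1311])), ([252.1, 317.2], 39, array([0.5681, 0.1592]))]
4154 [([255.7, 220.3], 272, array([0.4839, 0.1637])), ([255.6, 162.1], 172, array([0.4383, 0.1643])), ([275.9, 123.9], 342, array([0.411, 0.179])), ([236.2, 123.8], 343, array([0.4105, 0.1512]))]
```

In the tool's units: 0.0815 m is 0.815, 0.002 m is 0.02.

```bash
python3 -m handwheel '[{"dx":0.02,"dy":0.014,"dz":0.4,"jaw":0.04},{"dx":0.02,"dy":0.014,"dz":0.7,"jaw":0.04},{"dx":0.02,"dy":0.014,"dz":0.815,"jaw":0.04},{"dx":0.02,"dy":0.014,"dz":0.815,"jaw":0.04},{"dx":0.02,"dy":0.014,"dz":0.815,"jaw":0.02},{"dx":0.02,"dy":0.014,"dz":0.815,"jaw":0},{"dx":0.02,"dy":0.014,"dz":0.815,"jaw":0},{"dx":0.02,"dy":0.014,"dz":0.815,"jaw":0}]' 20; python3 -m handwheel '[{"jaw":0},{"jaw":0},{"jaw":0},{"jaw":0}]'; python3 -c "
from h import *
o=env.get_obs();print(o['tool_pos'],o['tool_rot'])"
```

```text
time_s: 17.35
tool_pos: [0.462, 0.1652, 0.0191]
tool_rot: [180.0, 0.0, 179.1]
force: [-0.5, -0.2, 0.2]
grip_width: 0.021
grasp_force: 0.0
time_s: 17.68
tool_pos: [0.4616, 0.1653, 0.0189]
tool_rot: [180.0, 0.0, 179.1]
force: [-0.3, -0.6, 1.8]
grip_width: 0.0116
grasp_force: 20.4
[0.4616 0.1653 0.0189] [179.9924   0.0237 179.1345]
```

```bash
python3 -m handwheel '[{"dz":-0.4,"jaw":0},{"dz":-0.8,"jaw":0},{"dx":-0.7,"dy":-2.42,"dz":-0.8,"spin":0.5,"jaw":0},{"dx":-0.7,"dy":-2.42,"dz":-0.8,"spin":0.5,"jaw":0},{"dx":-0.7,"dy":-2.42,"dz":-0.8,"spin":0.5,"jaw":0},{"dx":-0.7,"dy":-2.42,"dz":-0.8,"spin":0.5,"jaw":0},{"dx":-0.7,"dy":-2.42,"dz":-0.8,"spin":0.5,"jaw":0},{"dx":-0.7,"dy":-2.42,"dz":-0.8,"spin":0.5,"jaw":0}]'; python3 -m handwheel '[{"dx":-0.7,"dy":-2.42,"spin":0.75,"jaw":0},{"dx":-0.7,"dy":-2.42,"spin":0.75,"jaw":0},{"dx":-0.7,"dy":-2.42,"spin":0.75,"jaw":0},{"dx":-0.7,"dy":-2.42,"spin":0.75,"jaw":0},{"dx":-0.7,"dy":-2.42,"spin":0.75,"jaw":0},{"dx":-0.7,"dy":-2.42,"spin":0.75,"jaw":0},{"dx":-0.7,"dy":-2.42,"dz":0.2,"spin":0.9,"jaw":0},{"dx":-0.7,"dy":-2.42,"dz":0.5,"spin":0.9,"jaw":0}]'; python3 -m handwheel '[{"jaw":0},{"jaw":0}]';python3 -c "
from h import *
o=env.get_obs();print(o['tool_pos'],o['tool_rot'])"
```

```text
time_s: 18.35
tool_pos: [0.5273, -0.0776, 0.0988]
tool_rot: [180.0, 0.0, 177.2]
force: [1.4, 0.3, -1.2]
grip_width: 0.012
grasp_force: 20.4
time_s: 19.02
tool_pos: [0.5864, -0.3274, 0.0512]
tool_rot: [-179.7, 0.4, 173.2]
force: [1.1, 0.9, -0.8]
grip_width: 0.0115
grasp_force: 20.4
time_s: 19.18
tool_pos: [0.5835, -0.3196, 0.0465]
tool_rot: [179.9, -0.3, 173.6]
force: [1.0, -0.1, 0.5]
grip_width: 0.0117
grasp_force: 20.4
[ 0.5835 -0.3196  0.0465] [179.8874  -0.2789 173.5603]
```

In the tool's units: -0.008 m is -0.08.

```bash
python3 -m handwheel '[{"dx":-0.08,"jaw":0},{"dx":-0.08,"jaw":0},{"dx":-0.08,"jaw":0},{"dx":-0.08,"jaw":0}]'; python3 snap.py d2
```

```text
time_s: 19.52
tool_pos: [0.5941, -0.3218, 0.0502]
tool_rot: [-180.0, 0.1, 173.6]
force: [-0.7, 0.0, -0.5]
grip_width: 0.0117
grasp_force: 20.4
d2 19.5667 [ 0.5937 -0.3219  0.0499] [-179.9809    0.0977  173.5702] [  7.3119  31.177   25.1625  91.3209 -14.6451  60.6863 120.0471]
```

View pics/d2.png

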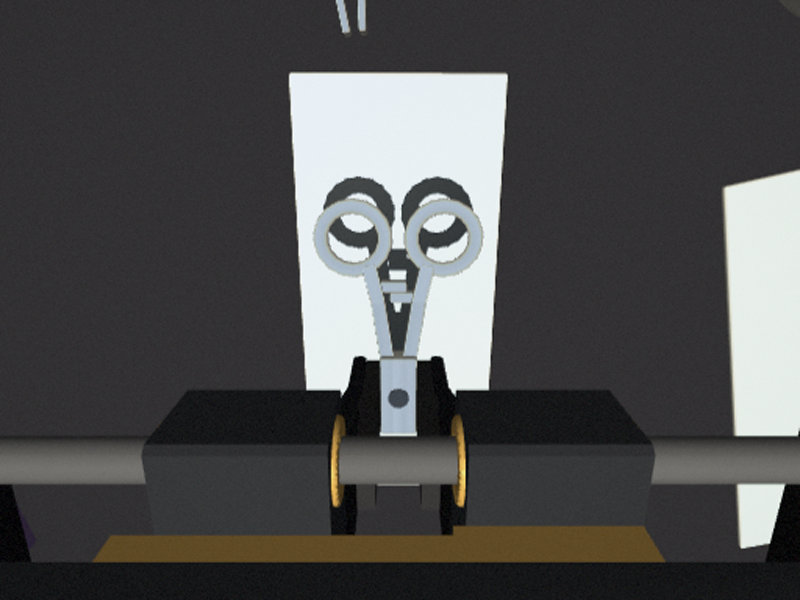

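d2: clamp squarely above its print, rings (353,237)/(444,237), dot (398,398), ~2 mm too far out; correct and lay down.

```bash
python3 -m handwheel '[{"dx":0.02,"dy":0.011,"dz":0.17,"jaw":0},{"dx":0.02,"dy":0.011,"dz":0.26,"jaw":0},{"dx":0.02,"dy":0.011,"dz":0.275,"jaw":0},{"dx":0.02,"dy":0.011,"dz":0.275,"jaw":0},{"dx":0.02,"dy":0.011,"dz":0.275,"jaw":0},{"dx":0.02,"dy":0.011,"dz":0.275,"jaw":0}]' ; python3 -m handwheel '[{"jaw":0.03},{"jaw":0.04},{"jaw":0.04},{"jaw":0.04},{"dz":-0.3,"jaw":0.04},{"dz":-0.6,"jaw":0.04},{"dx":0.6,"dz":-1.2,"jaw":0.04},{"dx":0.9,"dz":-1.2,"jaw":0.04}]'; python3 -m handwheel '[{"jaw":0.04},{"jaw":0.04},{"jaw":0.04}]'; python3 snap.py d3; python3 - <<'E'
from feat import *
c=load("d3")
for a,k,hs in feats(c,130):
    print(int(a),k.mean(0),plane(c,k.mean(0),.0045),[(q.round(1).tolist(),round(s),plane(c,q,.011 if s<55 else .0055)[0]) for q,s in hs][:8])
E
```

```text
time_s: 20.07
tool_pos: [0.591, -0.3206, 0.0211]
tool_rot: [180.0, -0.0, 173.5]
force: [-0.8, 0.7, 0.4]
grip_width: 0.0113
grasp_force: 20.3
time_s: 20.73
tool_pos: [0.5277, -0.3132, 0.1322]
tool_rot: [-179.9, 0.3, 173.7]
force: [-0.2, -1.0, 1.7]
grip_width: 0.0398
grasp_force: 0.0
time_s: 20.98
tool_pos: [0.5254, -0.3128, 0.1296]
tool_rot: [180.0, 0.1, 173.5]
force: [1.2, 0.7, -0.3]
grip_width: 0.0399
grasp_force: 0.0
d3 21.0333 [ 0.5257 -0.3124  0.129 ] [179.9674   0.0114 173.5897] [  5.308   19.3035  27.8176  97.5061  -9.7901  65.6031 119.4469]
300 [478.3138 322.6491] [[ 0.6839 -0.1168]] []
709 [252.7445 313.6059] [[ 0.6497 -0.328 ]] []
70 [440.1502 240.8954] [[ 0.5934 -0.1571]] []
6086 [443.0247 221.8872] [[ 0.5755 -0.1556]] []
10686 [251.1002 220.4238] [[ 0.5557 -0.3186]] [([263.4, 269.0], 14, array([ 0.5998, -0.3128])), ([254.1, 262.7], 46, array([ 0.5927, -0.3202])), ([255.6, 239.7], 74, array([ 0.5736, -0.3167])), ([249.8, 224.9], 8, array([ 0.5568, -0.3198])), ([251.7, 218.8], 25, array([ 0.5516, -0.3176])), ([240.5, 208.4], 61, array([ 0.5434, -0.3262])), ([274.3, 207.9], 65, array([ 0.5461, -0.2979])), ([261.7, 202.1], 126, array([ 0.5398, -0.3078]))]
7874 [462.2155  93.4607] [[ 0.47   -0.1468]] [([476.4, 93.2], 3838, array([ 0.4709, -0.1367]))]
387 [232.6827  66.6968] [[ 0.4313 -0.318 ]] []
389 [219.7074  67.2529] [[ 0.4306 -0.3276]] []
```

View pics/d3.png

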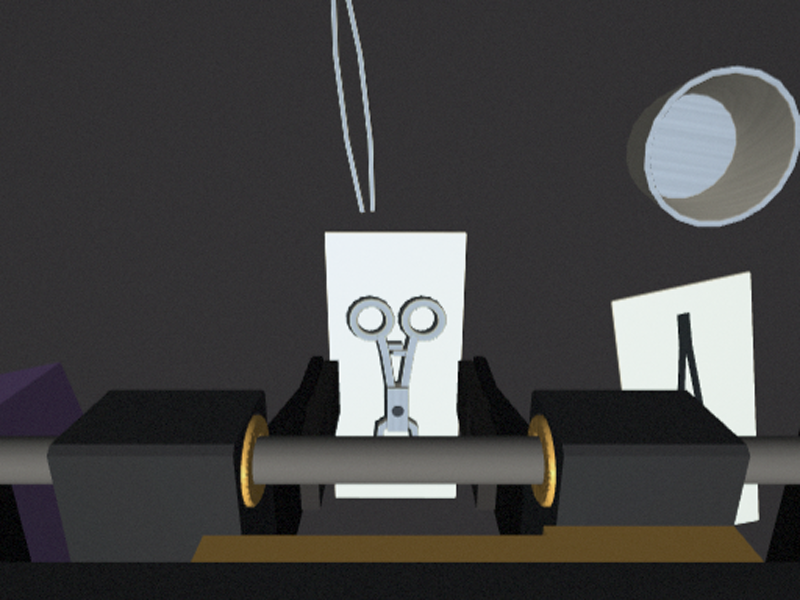

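d3: clamp coincides with its print (rings (371,319)/(422,319), dot (398,411) → (0.5927,−0.3202), as planned). Look at the tweezers.

```bash
python3 -m handwheel '[{"dx":0.635,"dy":-0.17,"dz":-0.5,"spin":-2.75,"jaw":0.04},{"dx":0.635,"dy":-0.17,"dz":-0.5,"spin":-2.75,"jaw":0.04},{"dx":0.635,"dy":-0.17,"dz":-0.5,"spin":-2.75,"jaw":0.04},{"dx":0.635,"dy":-0.17,"dz":-0.5,"spin":-2.75,"jaw":0.04},{"dx":0.635,"dy":-0.17,"dz":-0.5,"spin":-2.75,"jaw":0.04},{"dx":0.635,"dy":-0.17,"dz":-0.5,"spin":-2.75,"jaw":0.04},{"dx":0.635,"dy":-0.17,"dz":-0.5,"spin":-2.75,"jaw":0.04},{"dx":0.635,"dy":-0.17,"dz":-0.5,"spin":-2.75,"jaw":0.04}]'; python3 snap.py t1; cat > tw.py <<'E'
import sys
from feat import *
c=load(sys.argv[1]); z=float(sys.argv[2]) if len(sys.argv)>2 else .009
g=cv2.cvtColor(c["color"],cv2.COLOR_BGR2GRAY); m=((g>110)&(c["color"].max(2).astype(int)-c["color"].min(2)<60)).astype(np.uint8)
m=cv2.morphologyEx(m,cv2.MORPH_CLOSE,np.ones((11,11)))
cs,_=cv2.findContours(m,cv2.RETR_EXTERNAL,cv2.CHAIN_APPROX_NONE)
for k in cs:
    if cv2.contourArea(k)<300: continue
    P=plane(c,k[:,0,:],z)*1000; (cx,cy),s,a=cv2.minAreaRect(P.astype(np.float32))
    if s[1]>s[0]: a-=90
    L,W=max(s),min(s)
    if not(110<L<150 and 5<W<30): continue
    e=np.radians(a);u=np.array([np.cos(e),np.sin(e)]);v=np.array([-u[1],u[0]]);Q=(P-[cx,cy])@np.c_[u,v]
    print("centre",cx,cy,"size",L,W,"yaw",a)
    for x in range(-65,66,10):
        q=Q[abs(Q[:,0]-x)<2.5]; print(x,q[:,1].min().round(1),q[:,1].max().round(1))
E
python3 tw.py t1
```

```text
time_s: 21.7
tool_pos: [0.4604, -0.3221, 0.1783]
tool_rot: [180.0, -0.1, -175.4]
force: [-1.1, -0.3, 0.4]
grip_width: 0.0396
grasp_force: 0.0
t1 21.75 [ 0.4602 -0.3223  0.1785] [ 179.9686   -0.0852 -175.4112] [  7.0553  10.446   28.2653 101.4289  -5.2269  69.5122 131.3531]
```

View pics/t1.png

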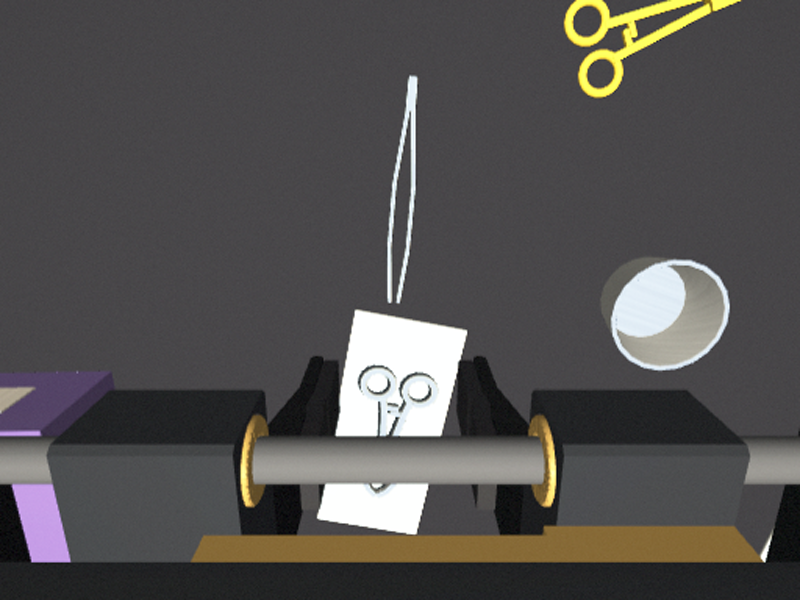

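```bash
sed -i 's/np.ones((11,11))/np.ones((1,15))/' tw.py; python3 tw.py t1 .009; python3 tw.py w4 .009 | head -1; python3 - <<'E'
from feat import *
# tail end and tips px in both views -> triangulated height
def ends(n):
    c=load(n);g=cv2.cvtColor(c["color"],cv2.COLOR_BGR2GRAY);m=((g>110)&(c["color"].max(2).astype(int)-c["color"].min(2)<60)).astype(np.uint8)
    m=cv2.morphologyEx(m,cv2.MORPH_CLOSE,np.ones((1,15)))
    for k in cv2.findContours(m,cv2.RETR_EXTERNAL,cv2.CHAIN_APPROX_NONE)[0]:
        k=k[:,0,:]; p=plane(c,k.mean(0),.009)[0]
        if abs(p[0]-.416)<.02 and abs(p[1]+.325)<.02 : 
            h=k[:,1]; return c,k[h<=h.min()+1].mean(0),k[h>=h.max()-1].mean(0)
a,b=ends("t1"),ends("w4"); print(a[1:],b[1:]); print(tri(a[0],a[1],b[0],b[1]),tri(a[0],a[2],b[0],b[2]))
E
```

```text
centre 415.356689453125 -322.66790771484375 size 131.0869598388672 13.853851318359375 yaw -0.24335479736328125
-65 -2.5 2.6
-55 -2.7 2.8
-45 -2.8 2.9
-35 -4.2 3.8
-25 -5.2 4.8
-15 -6.1 5.7
-5 -6.5 6.7
5 -6.6 6.7
15 -6.7 6.6
25 -6.9 6.7
35 -6.0 6.5
45 -5.3 5.5
55 -4.4 4.5
65 -3.7 4.1
centre 415.456787109375 -321.95001220703125 size 130.7855224609375 13.751266479492188 yaw -0.3806915283203125
(array([263.6667,  48.3333]), array([251.5, 192.8])) (array([127.3333,  74.3333]), array([139.    , 192.7778]))
(array([ 0.3501, -0.3227,  0.0057]), np.float64(0.0004965740785188774)) (array([ 0.4814, -0.323 ,  0.0063]), np.float64(0.00013858154313191296))
```

t1: tweezers tail (412,77), open tips (394,302); size 131×14 mm checks: origin (0.4304, −0.3224), yaw −0.3°.

```bash
python3 -m handwheel '[{"dx":0.3,"dy":0.024,"dz":0.4,"spin":1.225,"jaw":0.04},{"dx":0.3,"dy":0.024,"dz":0.8,"spin":1.225,"jaw":0.04},{"dx":0.3,"dy":0.024,"dz":1,"spin":1.225,"jaw":0.04},{"dx":0.3,"dy":0.024,"dz":1,"spin":1.225,"jaw":0.04},{"dx":0.3,"dy":0.024,"dz":1,"spin":1.225,"jaw":0.04},{"dx":0.3,"dy":0.024,"dz":1,"spin":1.225,"jaw":0.04},{"dx":0.3,"dy":0.024,"dz":1,"spin":1.225,"jaw":0.04}]'; python3 -c "
from h import *
o=env.get_obs();print(o['tool_pos'],o['tool_rot'])"
```

```text
time_s: 22.33
tool_pos: [0.4317, -0.3238, 0.0816]
tool_rot: [-179.9, 0.2, 179.7]
force: [-0.1, 0.0, -1.1]
grip_width: 0.0403
grasp_force: 0.0
[ 0.4317 -0.3238  0.0816] [-179.8915    0.2019  179.661 ]
```

```bash
python3 -m handwheel '[{"dx":0.01,"dy":0.01,"dz":0.4,"jaw":0.04},{"dx":0.01,"dy":0.01,"dz":0.6,"jaw":0.04},{"dx":0.01,"dy":0.01,"dz":0.625,"jaw":0.04},{"dx":0.01,"dy":0.01,"dz":0.625,"jaw":0.04},{"dx":0.01,"dy":0.01,"dz":0.625,"jaw":0.02},{"dx":0.01,"dy":0.01,"dz":0.625,"jaw":0},{"dx":0.01,"dy":0.01,"dz":0.625,"jaw":0},{"dx":0.01,"dy":0.01,"dz":0.625,"jaw":0}]' 15; python3 -m handwheel '[{"jaw":0},{"jaw":0},{"jaw":0},{"jaw":0}]'; python3 -c "
from h import *
o=env.get_obs();print(o['tool_pos'],o['tool_rot'])"
```

```text
time_s: 23.0
tool_pos: [0.4292, -0.322, 0.0176]
tool_rot: [-180.0, 0.1, 179.6]
force: [0.6, 0.7, -0.4]
grip_width: 0.0209
grasp_force: 0.0
time_s: 23.33
tool_pos: [0.4292, -0.3221, 0.0175]
tool_rot: [-180.0, 0.1, 179.6]
force: [-1.3, 0.7, 5.8]
grip_width: 0.0135
grasp_force: 16.2
[ 0.4292 -0.3221  0.0175] [-179.9873    0.0552  179.6326]
```

In the tool's units: -0.2055 m is -2.055, 0.173 m is 1.73, -7 degrees is -1.75.

```bash
python3 -m handwheel '[{"dz":-0.4,"jaw":0},{"dz":-0.8,"jaw":0},{"dx":-2.055,"dy":1.73,"dz":-0.8,"spin":-1.75,"jaw":0},{"dx":-2.055,"dy":1.73,"dz":-0.8,"spin":-1.75,"jaw":0},{"dx":-2.055,"dy":1.73,"dz":-0.8,"spin":-1.75,"jaw":0},{"dx":-2.055,"dy":1.73,"dz":-0.8,"spin":-1.75,"jaw":0},{"dx":-2.055,"dy":1.73,"dz":-0.8,"spin":-1.75,"jaw":0},{"dx":-2.055,"dy":1.73,"dz":-0.8,"spin":-1.75,"jaw":0}]'; python3 -c "
from h import *
o=env.get_obs();print(o['tool_pos'],o['tool_rot'])"
```

```text
time_s: 24.0
tool_pos: [0.622, -0.1604, 0.0964]
tool_rot: [180.0, -0.0, -173.4]
force: [1.3, -0.8, -0.2]
grip_width: 0.0136
grasp_force: 15.0
[ 0.622  -0.1604  0.0964] [ 179.9778   -0.0369 -173.3628]
```

In the tool's units: -0.0149 m is -0.149, 0.0083 m is 0.083.

```bash
python3 -m handwheel '[{"dx":-0.149,"dy":0.083,"jaw":0},{"dx":-0.149,"dy":0.083,"dz":0.3,"jaw":0},{"dx":-0.149,"dy":0.083,"dz":0.5,"jaw":0},{"dx":-0.149,"dy":0.083,"dz":0.5,"jaw":0},{"dx":-0.149,"dy":0.083,"dz":0.5,"jaw":0},{"dx":-0.149,"dy":0.083,"dz":0.5,"jaw":0}]'; python3 snap.py t2
```

```text
time_s: 24.5
tool_pos: [0.6352, -0.1528, 0.0478]
tool_rot: [-180.0, 0.1, -173.4]
force: [0.8, 0.0, -0.3]
grip_width: 0.0139
grasp_force: 15.0
t2 24.55 [ 0.6357 -0.1529  0.0485] [-179.9572    0.1267 -173.4144] [ -4.4948  28.1679  20.1435  94.6714 -10.9396  58.9696 115.6783]
```

View pics/t2.png

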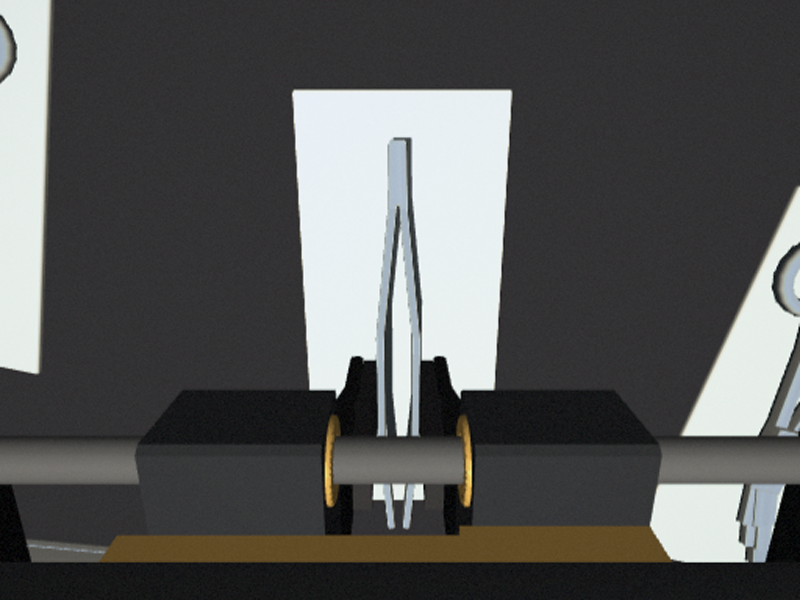

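t2: tweezers over the print, tail (399,140), print peeping out ~2 mm to the right; shift by 2 mm and lay down.

In the tool's units: 0.0275 m is 0.275, 0.002 m is 0.02.

```bash
python3 -m handwheel '[{"dx":-0.005,"dy":0.02,"dz":0.17,"jaw":0},{"dx":-0.005,"dy":0.02,"dz":0.26,"jaw":0},{"dx":-0.005,"dy":0.02,"dz":0.275,"jaw":0},{"dx":-0.005,"dy":0.02,"dz":0.275,"jaw":0},{"dx":-0.005,"dy":0.02,"dz":0.275,"jaw":0},{"dx":-0.005,"dy":0.02,"dz":0.275,"jaw":0}]' ; python3 -m handwheel '[{"jaw":0.03},{"jaw":0.04},{"jaw":0.04},{"jaw":0.04},{"dz":-0.3,"jaw":0.04},{"dz":-0.6,"jaw":0.04},{"dx":-0.4,"dz":-1.2,"jaw":0.04},{"dx":-0.8,"dz":-2,"jaw":0.04}]'; python3 -m handwheel '[{"dz":-0.6,"jaw":0.04},{"dz":-0.6,"jaw":0.04},{"dz":-0.6,"jaw":0.04},{"dz":-0.6,"jaw":0.04}]'; python3 snap.py t3; python3 - <<'E'
from pads import *
c=load("t3")
for a,k,hs in feats(c,130):
    if hs: print(int(a),plane(c,k.mean(0),.003),[(q.round(0).tolist(),round(s),plane(c,q,.011 if s<20 else .0055)[0]) for q,s in hs][:7])
E
```

```text
time_s: 25.05
tool_pos: [0.6358, -0.1502, 0.0205]
tool_rot: [-180.0, 0.1, -173.4]
force: [-0.9, -0.1, 3.7]
grip_width: 0.0139
grasp_force: 17.1
time_s: 25.72
tool_pos: [0.6764, -0.1452, 0.1507]
tool_rot: [179.9, -0.2, -173.4]
force: [2.1, 0.1, 0.3]
grip_width: 0.0396
grasp_force: 0.0
time_s: 26.05
tool_pos: [0.6781, -0.1452, 0.2115]
tool_rot: [-180.0, 0.1, -173.4]
force: [0.6, -0.2, -0.0]
grip_width: 0.0402
grasp_force: 0.0
t3 26.1 [ 0.6771 -0.145   0.2096] [ 179.9598   -0.0887 -173.3754] [ -5.5735  25.158   21.4625  79.3061  -9.1798  77.3409 112.6834]
7425 [[ 0.7798 -0.2498]] [([278.0, 258.0], 3, array([ 0.7829, -0.1063])), ([272.0, 257.0], 3, array([ 0.7825, -0.1133])), ([251.0, 257.0], 86, array([ 0.7877, -0.1363]))]
10982 [[0.6346 0.0058]] [([392.0, 208.0], 20, array([0.7101, 0.0102])), ([388.0, 199.0], 11, array([0.6995, 0.0015])), ([387.0, 185.0], 33, array([ 0.6857, -0.0005])), ([398.0, 166.0], 36, array([0.6629, 0.0058])), ([396.0, 144.0], 215, array([ 0.6406, -0.0022])), ([443.0, 100.0], 56, array([0.5919, 0.0341])), ([419.0, 117.0], 207, array([0.6116, 0.0144]))]
12083 [[ 0.6145 -0.1535]] [([257.0, 116.0], 215, array([ 0.6293, -0.1482])), ([249.0, 103.0], 219, array([ 0.6169, -0.158 ]))]
9405 [[ 0.581  -0.3157]] [([77.0, 81.0], 48, array([ 0.6159, -0.3274])), ([82.0, 57.0], 48, array([ 0.5931, -0.3222])), ([83.0, 29.0], 61, array([ 0.5683, -0.32  ])), ([90.0, 17.0], 10, array([ 0.5577, -0.3104])), ([92.0, 53.0], 207, array([ 0.588 , -0.3118])), ([73.0, 9.0], 3, array([ 0.5529, -0.3257])), ([91.0, 4.0], 4, array([ 0.5471, -0.3094]))]
```

View pics/t3.png

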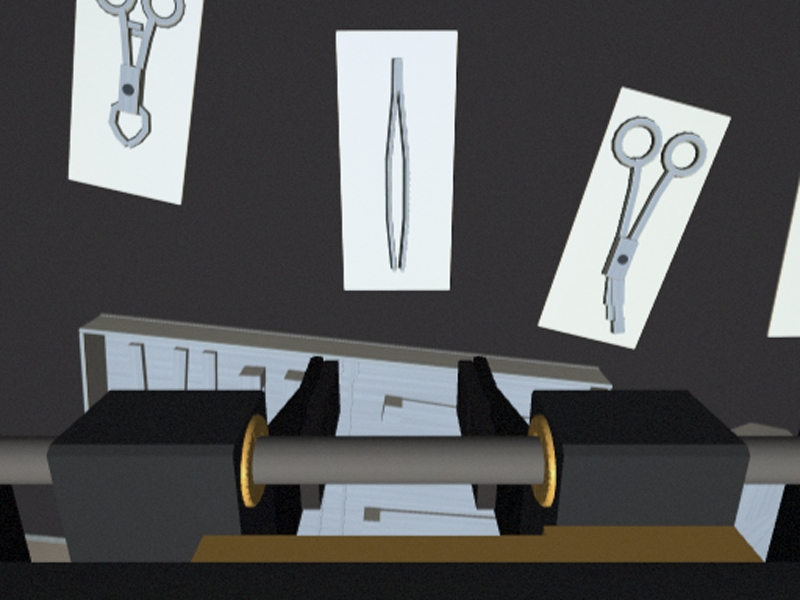

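t3: the tweezers lie on their print, tail (398,60), tips (397,270). The clamp and scissors also cover theirs, and the arm is clear. Handing in.

```bash
python3 -c "
from cell import env
print(env.sign_off())"
```

```text
the job is handed in; nothing more can be done
None
```

The haemostat, scissors, clamp and tweezers each lie on their own silhouette the right way round (as the wrist-camera pictures show), everything was let go, the bowl and jar were left alone, and the job was handed in at about 26 s.

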